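# Rehang the lift-off door of an electrolysis cell guard

## Robot

A 6-joint arm with a two-finger parallel gripper is mounted at the origin on the work surface. World frame = base frame: x ahead of the robot, y to its left, z up, the work surface at z = 0. Lengths are in mm, angles in rad, forces in N, time in s.
With the tool pointing down it reaches from about 300 to 950 mm from the base axis. Payload 3.1 kg.
Tool frame: the origin (TCP) lies midway between the tips of the shut fingers; the grasp point (between the pads) lies 19 mm behind it; z points along the fingers, x is the direction in which the jaws open and shut, and the axes are right-handed (so a half turn about z gives the same grasp; the last joint's range is limited). The gripper opens to 85 mm and grips with 20 to 120 N. Pads are 22 mm wide; open, the fingers measure 114 mm over their backs; the gripper's body (76 mm by 85 mm) begins 54 mm behind the grasp point. The pads swing forward as they close: fully open they stand 13 mm farther back than shut.
Start: joints at [-1.304, 0.308, 1.634, -0, 1.2, -0.07], TCP at [206.516, -589.901, 231.272] pointing down, gripper open.
Joint ranges: [-3.06, 3.06], [-0.79, 1.96], [0.05, 2.63], [-1.19, 4.34], [0.05, 2.64], [-2.94, 2.94]. Speed limits (rad/s): [2.79, 2.79, 3.14, 3.14, 3.14, 3.14].

## Interface

Orientations are given as a unit quaternion [x, y, z, w].
In Python, from plant import bot, optics gives the robot as it stands. The module is installed in compiled form; this text tells all that it offers.
- The arm moves only by the tool step_arm, never from a script. Its argument "plan" is a list of rows, each an object with "offset": the shift along the world's x, y, z in units of 25 mm (1.0 is 25 mm), a list of three; "yaw": the turn about the world's z in units of 5 degrees (1.0 is 5 degrees); "claw": the opening in per cent of the stroke, from 0 (shut) to 100 (fully open). A call has 1 to 20 rows; each row is the pose to reach, as a shift and turn from the pose commanded when the call began; what a row does not reach only later rows make up. A row lasts 1/8 s, in which the tool goes at most 62.5 mm and 10.7 degrees, less where a joint would pass 70% of its speed; a pose out of reach is approached as far as the arm can. A call with a gripper value outside its range is refused whole. The fingers move at their own pace and stop on an object; "newtons" is the grip in N (left out, the last holds). Time passes only in rows, so rows that repeat a pose let the fingers close. It gives the time, the measured TCP pose, the force and the opening at its end, in the units of the state.
- bot.observe(): the state, without advancing time (a new reading comes with each control period).
- optics.camera(name): name is "scene" or "side" or "wrist"; returns the picture (400x640x3 uint8, red, green, blue); there is no depth.
- optics.camera_params(name): a dict with "mtx" (3x3 intrinsics, pixels), "k1" (the pictures are not rectified: a ray, as slopes to the right and down, at radius r is drawn at 1 + k1 r^2 times it, then the intrinsics apply), "world_from_camera" (4x4, takes a point from camera to world coordinates). Camera axes: x right, y down, z forward; pixel columns grow to the right and rows downward; lengths in mm; the calibration is good to about 2 mm. A picture is of the moment at which its call begins: read the wrist's pose just before it. camera_params takes no time and is no camera call; for the wrist camera it gives the pose at the moment of the call.
- bot.close_job(): hands the job in, once; it reports no verdict.
The state is a dict: "time": time; "q": joint angles; "qvel": joint speeds; "tau": joint torques, N m; "ee_pos": TCP position; "tool_rot": TCP orientation; "ft_force": force on the tool from outside, world axes, zero at the start; "wrist_torque": the same for the moment, N m; "gripper_width": finger opening in mm.
Only numpy, scipy, OpenCV 4.12 (cv2) and the standard library are available. Lean on these libraries where they do the work, as an engineer would, in place of code of your own. Each camera call takes 0.05 s, during which the arm holds its last target.

## Task

The blue-framed door of the cell guard has been rinsed and stands in the white drying rack. Lift it out, hang it standing well open on the guard's two brass hinge pins so that both hinge tubes are fully down on their arms, then swing it shut against the rubber stops and let go. Feel your way onto the pins and do not force, ram or drop the door, and leave the other things on the bench where they are.

Things in the scene. Friction and masses are not known exactly. Their poses are not given: they have to be found in the camera images.
- door: Loose door, 0.28 to 0.42 kg: panel 196 mm wide (its y), 150 high (z), 10 thick (x), blue metal frame round a clear pane. Origin: middle of its underside; z up. Outer face is -x, with a black bow handle (reaches 31 mm off the face, at y = +87 mm, 46 to 109 mm up). Hinge side is -y. The plain top edge can be pinched anywhere across its 10 mm thickness.
- socket_low (a point): Centre of the mouth (underside) of the door's lower hinge tube, at door (0, -118, 15) mm. The two upright steel tubes on the door's -y edge are alike: outer diameter 20 mm, bore 12.2 mm, 22 mm long, open at both ends, on one axis.
- socket_high (a point): Centre of the mouth (underside) of the door's upper hinge tube, at door (0, -118, 105) mm, 90 mm above the lower one.
- door_top_mid (a point): Middle of the door's top edge, 150 mm above the door's origin.
- door_free_edge (a point): Middle of the door's free vertical edge, opposite the hinges: door (0, +98, 75) mm.
- guard: Fixed splash guard, an open-topped box of aluminium posts and clear walls round an electrolysis cell: 220 mm deep (x), 200 wide (y), 200 high. Origin: middle of its underside. Its open front, the face at x = -110 mm, looks to its -x, roughly to the robot. Two rubber stops, 8 mm tall, on the front of its +y post (y = +83, 60 and 150 mm up) meet the inner face of the shut door.
- shut_place (a point): Fixed mark on the guard, guard frame (-123, 0, 30) mm, axes as the guard's: where the door's origin comes to lie when the door is hung and shut, within the pins' offset. Shut, the door has the guard's yaw and its top edge is 180 mm up; opening turns it anticlockwise from above (door yaw = guard yaw + opening angle), free edge towards the guard's -x.
- keeper (a point): Middle of the underside of a fixed steel keeper tab, 26 x 60 mm (guard frame x -123 to -97, y +15 to +75, z 190 to 196 mm). It reaches over the shut door's top edge with 10 mm to spare, so that the door cannot be lifted on or off while shut: hang it 40 to 110 degrees open.
- hinge_low (a point): Nominal lower hinge seat, guard (-123, -118, 45) mm: flat top of the bracket arm where the lower tube's mouth comes to rest. On it stands a brass pin, diameter 10, 16 mm tall, top 2 mm tapered to 9. The pins' strap is clamped in slots: both real pins stand off their marks by the same up to 5 mm in guard x and in y. The mark's reading does not show this: find it by touch or sight.
- hinge_high (a point): Nominal upper hinge seat, guard (-123, -118, 135) mm, 90 mm above the lower; same pin, same offset, true to height and fixed during the work. The arms are 8 mm thick; bring the door in from the side, held 20 to 50 mm above its seat, so that its lower tube passes between the two arms. Hung, the door bears on them with about 12 N in all (weight and couple); over 35 N in all damages them.
- rack: Fixed white drying rack, 150 mm (x) by 170 mm (y), origin in the middle of its underside, with three slots along its y at x = -45, 0 and +45 mm between pairs of pegs 76 mm high; what stands in it rests 20 mm above the bench. The door stands in one slot, the two graphite plates in the others, slot order varies; the door's y lies along the rack's y, with 1.5 mm play on each face.
- plate_a: Graphite plate 120 x 85 x 10 mm standing in the rack (top 105 mm above the bench). Leave alone. Origin: middle of its underside.
- plate_b: Second graphite plate, the same. Leave alone.
- tube_rack: Orange tube rack, 100 x 220 mm, 115 mm high. Leave alone. Origin: middle of its underside.
- beaker: Glass beaker, diameter 72, height 95 mm. Leave alone. Origin: middle of its underside.
- wash_bottle: White wash bottle, diameter 64, height 190 mm. Leave alone. Origin: middle of its underside.
- spanner: Steel spanner, 150 mm long, lying on the bench. Leave alone.
Mind the look-alikes: they are no part of the job. Of the things that look like the door, the larger one is meant.

How it is judged (in metres and radians):
On the way, in this order (a step that is already met when the one before it is completed fails the run):
1. the door has been lifted clear of the rack (z of door in the frame of rack above 0.078 m and contact force between door and rack below 0.1 N), for 0.1 s.
2. the door hangs open (free edge at least 60 mm out from its shut place) with both hinge tubes fully down over the pins, each mouth within 3 mm of its seat height (horizontal distance between socket_low and hinge_low below 0.0095 m and z of socket_low in the frame of guard between 0.042 and 0.048 m and horizontal distance between socket_high and hinge_high below 0.0095 m and z of socket_high in the frame of guard between 0.132 and 0.138 m and x of door_free_edge in the frame of guard below -0.183 m), for 0.3 s.
At the end, for the whole second after the job is handed in: The door hangs on both pins, each tube's mouth within 3 mm of its seat height and 9.5 mm of its nominal mark, and is shut: the middle of its free edge lies within 7 mm of its shut place against the stops; it is released and at rest (horizontal distance between socket_low and hinge_low below 0.0095 m and z of socket_low in the frame of guard between 0.042 and 0.048 m and horizontal distance between socket_high and hinge_high below 0.0095 m and z of socket_high in the frame of guard between 0.132 and 0.138 m and x of door_free_edge in the frame of guard between -0.13 and -0.115 m and linear speed of door below 0.02 m/s); the robot touches nothing.
It fails at once if the door presses or strikes the guard or its hinge pins with more than 35 N in all (contact force between door and guard above 35 N).
It fails at once if one of the other things on the bench (plates, wash bottle, tube rack, beaker, spanner) moves more than 20 mm (distance of any of plate_a, plate_b, tube_rack, beaker, wash_bottle, spanner from where it was at the start of the episode above 0.02 m).
It also fails if it takes over 72 s, if anything falls off the work surface, if the arm or the gripper's body presses on something with over 40 N, if the wrist force passes 120 N, or if a joint passes its speed limit or range.

## Working session

There is one attempt and no reset: what is moved stays moved. The work goes in short steps, Python scripts to look and compute and a tool call to move; the robot and the scene stay as the last step left them, time stands still between calls to the robot, and variables do not carry over. Pictures are saved under pics/ and viewed, and the job is handed in when it is done.

Besides the shell and the picture viewer there is one more tool, called after ">>>" as name([rows], argument=value, ...), one row to a line, values as JSON. step_arm: Moves the arm, as the interface text tells. Its arguments: {"type":"object","properties":{"plan":{"type":"array"},"newtons":{"type":"number"}},"required":["plan"]}

```bash
mkdir -p pics
cat > h.py <<'E'
import numpy as np,cv2
from plant import bot,optics
def snap(n,f):
    p=optics.camera_params(n); im=optics.camera(n); cv2.imwrite(f'pics/{f}.png',im[:,:,::-1]); return im,p
E
python3 - <<'E'
from h import *
for n in ['scene','side','wrist']:
    im,p=snap(n,n+'0'); print(n,p['mtx'].tolist() if hasattr(p['mtx'],'tolist') else p['mtx'],p['k1'],np.round(p['world_from_camera'],3).tolist())
s=bot.observe(); print(s)
E
```

```text
scene [[500.7283424545625, 0.0, 324.8112972002448], [0.0, 500.7283424545625, 192.28542686423904], [0.0, 0.0, 1.0]] 0.00736081582569511 [[-0.224, 0.791, -0.57, 1288.032], [0.975, 0.185, -0.125, 146.664], [0.006, -0.583, -0.812, 1252.167], [0.0, 0.0, 0.0, 1.0]]
side [[462.1414123780562, 0.0, 329.4245606491414], [0.0, 462.1414123780562, 204.9788325349701], [0.0, 0.0, 1.0]] 0.0019036384858435785 [[0.672, -0.415, 0.614, -471.286], [-0.741, -0.359, 0.568, -960.339], [-0.015, -0.836, -0.548, 1028.945], [0.0, 0.0, 0.0, 1.0]]
wrist [[301.47775648703305, 0.0, 322.1933986894429], [0.0, 301.47775648703305, 202.55667318690618], [0.0, 0.0, 1.0]] -0.02567949897585523 [[0.331, -0.905, -0.269, 276.402], [-0.944, -0.318, -0.092, -565.305], [-0.003, 0.284, -0.959, 372.253], [0.0, 0.0, 0.0, 1.0]]
{'time': 0.15, 'q': array([-1.30366922e+00,  3.08856315e-01,  1.63488330e+00,  1.07119685e-05,
        1.19971781e+00, -6.96470400e-02]), 'qvel': array([ 0.00058238, -0.00270378, -0.00434704,  0.00070669, -0.00098188,
        0.0004983 ]), 'tau': array([-7.06475585e-04, -4.15803266e+01, -2.77146167e+01, -1.03922339e-04,
        6.08477319e-03,  3.04876487e-06]), 'ee_pos': array([ 206.36421596, -589.25999375,  230.28411031]), 'tool_rot': array([ 8.15610001e-01, -5.78601294e-01, -7.17914869e-04, -5.94950494e-04]), 'ft_force': array([-0.29330623,  0.0504858 , -0.2453332 ]), 'wrist_torque': array([-0.0064407 ,  0.00463981, -0.01366233]), 'gripper_width': 85.58635964845065}
```

View pics/scene0.png

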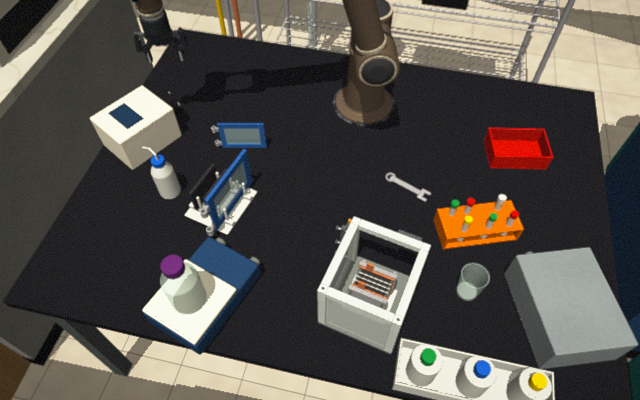

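View pics/side0.png

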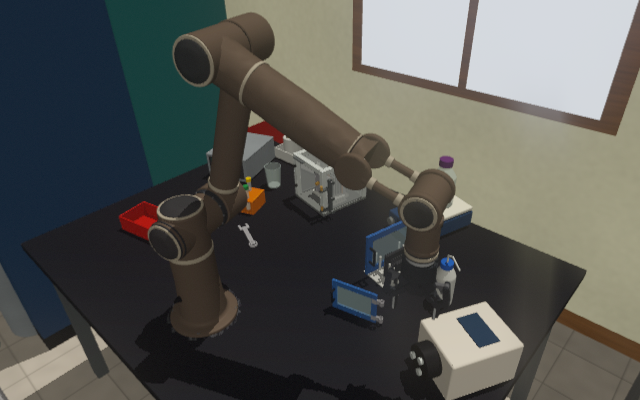

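View pics/wrist0.png

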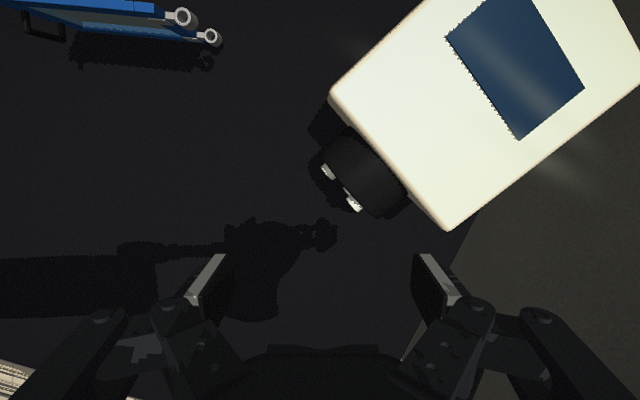

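Two blue-framed candidates appear in the scene view. A small one lies on the bench at (240,135), and the larger stands in the white rack at (228,190). The rack and the size both point to the second, so I'll confirm it in enlarged crops.

Run:
```python
import cv2
a=cv2.imread('pics/scene0.png')
cv2.imwrite('pics/c1.png',cv2.resize(a[110:250,140:280],None,fx=5,fy=4.2,interpolation=cv2.INTER_CUBIC))
cv2.imwrite('pics/c2.png',cv2.resize(a[205:355,305:445],None,fx=4,fy=4,interpolation=cv2.INTER_CUBIC))
```

```text
(no output)
```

View pics/c1.png

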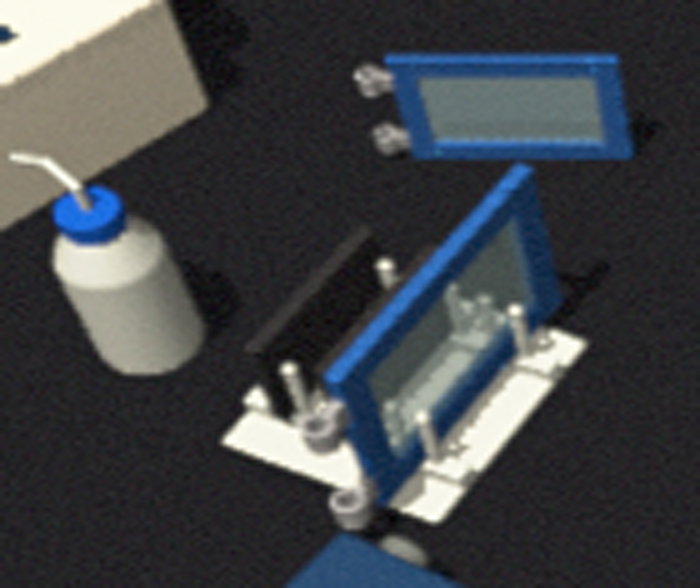

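View pics/c2.png

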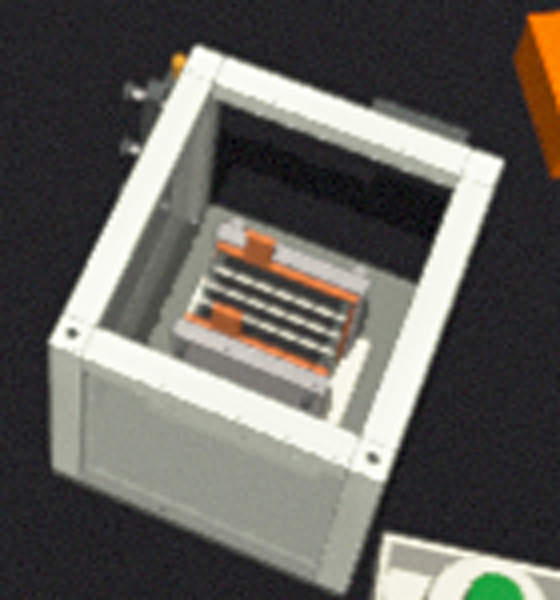

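The crop confirms it. The larger door with two hinge tubes at its near end (about (205,215) and (210,230)) stands in the white rack; the small frame lying on the bench is the look-alike. Now I'll compute positions.

```bash
cat >> h.py <<'E'
def ray(p,uv):
    q=cv2.undistortPoints(np.array([[uv]],float),np.array(p['mtx']),np.array([p['k1'],0,0,0.]))[0,0]
    T=np.array(p['world_from_camera']); d=T[:3,:3]@np.array([q[0],q[1],1]); return T[:3,3],d/np.linalg.norm(d)
def onz(p,uv,z):
    o,d=ray(p,uv); return o+d*(z-o[2])/d[2]
def proj(p,X):
    T=np.linalg.inv(np.array(p['world_from_camera'])); r,_=cv2.Rodrigues(T[:3,:3])
    return cv2.projectPoints(np.array(X,float).reshape(-1,1,3),r,T[:3,3],np.array(p['mtx']),np.array([p['k1'],0,0,0.]))[0][:,0]
def tri(A):
    M=np.zeros((3,3));b=np.zeros(3)
    for o,d in A:
        P=np.eye(3)-np.outer(d,d);M+=P;b+=P@o
    x=np.linalg.solve(M,b); return x,[np.linalg.norm((np.eye(3)-np.outer(d,d))@(x-o)) for o,d in A]
E
python3 - <<'E'
from h import *
s=optics.camera_params('scene')
for n,uv in dict(c1=(355,216),c2=(430.7,245),c3=(317.5,290),c4=(401,322)).items(): print(n,onz(s,uv,200).round(1))
for n,uv in dict(dfar=(245,150),dnear=(207,200)).items(): print(n,onz(s,uv,170).round(1))
a=onz(s,(245,150),170);b=onz(s,(207,200),170);print(np.linalg.norm(a-b))
import math
E
```

```text
c1 [604.2  74.1 200. ]
c2 [644.4 267.4 200. ]
c3 [819.9  29.1 200. ]
c4 [851.9 224.  200. ]
dfar [ 437.1 -273.1  170. ]
dnear [ 624.  -316.1  170. ]
191.73239247391194
```

>>> step_arm([
  {"offset": [0, 0, 2.4], "yaw": 0, "claw": 100},
  {"offset": [1, 1, 4], "yaw": -1, "claw": 100},
  {"offset": [3, 3, 4], "yaw": -2, "claw": 100},
  {"offset": [5, 5, 4], "yaw": -3, "claw": 100},
  {"offset": [7, 7, 4], "yaw": -4, "claw": 100},
  {"offset": [9, 9, 4], "yaw": -5, "claw": 100},
  {"offset": [11, 11, 4], "yaw": -6, "claw": 100},
  {"offset": [11.7, 11.6, 4], "yaw": -6.4, "claw": 100},
  {"offset": [11.7, 11.6, 4], "yaw": -6.4, "claw": 100},
  {"offset": [11.7, 11.6, 4], "yaw": -6.4, "claw": 100},
  {"offset": [11.7, 11.6, 4], "yaw": -6.4, "claw": 100},
])

```text
time: 1.52
ee_pos: [498.0, -301.0, 331.0]
tool_rot: [-0.624, 0.782, 0.0, -0.0]
ft_force: [-0.0, -0.2, -0.6]
gripper_width: 85.6
```

Run:
```python
from h import *
s=bot.observe();print(s['time'],s['ee_pos'],s['tool_rot'],s['qvel'].round(3))
im,p=snap('wrist','w1'); snap('scene','s1')
```

```text
1.525 [ 497.97330878 -301.00195441  331.03878694] [-6.23864605e-01  7.81532341e-01  1.95298406e-04 -3.40684487e-04] [-0.01  -0.002 -0.001  0.003 -0.003  0.003]
```

View pics/w1.png

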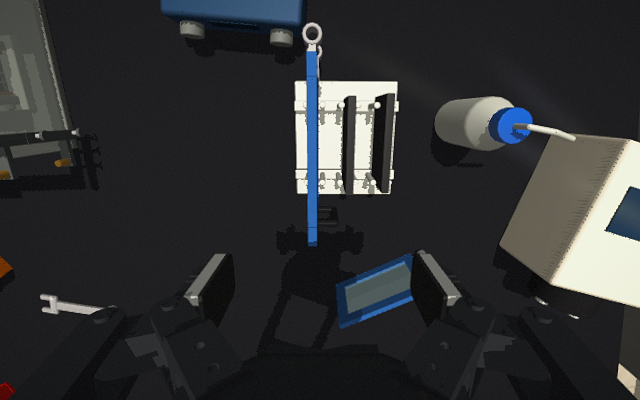

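The wrist view shows the door's top edge as a vertical blue strip from (313,50) to (313,245), with the upper tube ring at (312,33). The handle is on the right near (326,215). The guard is at left, with its brackets near (70,140).

Run:
```python
from h import *
im=cv2.imread('pics/w1.png'); p=optics.camera_params('wrist')
h=cv2.cvtColor(im,cv2.COLOR_BGR2HSV)
m=cv2.inRange(h,(100,120,90),(120,255,255)); m[:46]=0; m[250:]=0; m[:,:290]=0; m[:,340:]=0
# split top faces by rows
L=[];R=[]
for v in range(52,244,12):
    u=np.where(m[v])[0]
    if len(u): 
        l=onz(p,(u.min()-.5,v),170);r=onz(p,(u.max()+.5,v),170); L.append(l);R.append(r); print(v,u.min(),u.max(),l[:2].round(1),r[:2].round(1),round(np.linalg.norm(l-r),1))
vs=np.where(m.any(1))[0];print(vs.min(),vs.max())
a=onz(p,(313,vs.min()-.5),170);b=onz(p,(313,vs.max()+.5),170);print(a,b,np.linalg.norm(a-b))
c=np.array([(l+r)/2 for l,r in zip(L,R)])[:,:2]
vx,vy,x0,y0=cv2.fitLine(c.astype(np.float32),2,0,.01,.01).ravel();print(vx,vy,x0,y0,np.degrees(np.arctan2(vy,vx)))
o=onz(p,(312,33),147);print('tube up top',o)
cv2.imwrite('pics/w1c.png',cv2.resize(im[90:190,0:120],None,fx=6,fy=6,interpolation=cv2.INTER_CUBIC)[:600])
cv2.imwrite('pics/w1d.png',cv2.resize(im[15:260,270:420],None,fx=2.4,fy=2.4,interpolation=cv2.INTER_CUBIC))
```

```text
52 306 316 [ 626.6 -314. ] [ 624.3 -323.8] 10.1
64 306 316 [ 616.7 -311.6] [ 614.4 -321.5] 10.2
76 307 316 [ 606.3 -310. ] [ 604.2 -319.1] 9.4
88 307 316 [ 596.  -307.5] [ 593.9 -316.7] 9.5
100 307 316 [ 585.5 -305. ] [ 583.3 -314.3] 9.6
112 307 316 [ 574.7 -302.4] [ 572.6 -311.8] 9.7
124 307 316 [ 563.8 -299.7] [ 561.6 -309.2] 9.8
136 307 316 [ 552.6 -297. ] [ 550.4 -306.6] 9.9
148 307 316 [ 541.2 -294.2] [ 539.  -303.9] 10.0
160 308 316 [ 529.3 -292.4] [ 527.3 -301.2] 9.1
172 308 316 [ 517.4 -289.5] [ 515.4 -298.4] 9.2
184 308 316 [ 505.2 -286.5] [ 503.2 -295.6] 9.3
196 307 318 [ 493.  -282.5] [ 490.2 -294.7] 12.5
208 307 316 [ 480.3 -279.4] [ 477.9 -289.7] 10.6
220 307 316 [ 467.2 -276.2] [ 464.8 -286.6] 10.7
232 308 316 [ 453.6 -274. ] [ 451.4 -283.5] 9.7
51 245
[ 626.29263682 -320.98527048  170.        ] [ 436.75730404 -276.13600259  170.        ] 194.76934872343716
0.9738861 -0.22703739 543.2365 -299.95624 -13.122711
tube up top [ 646.01355997 -323.92603314  147.        ]
```

View pics/w1c.png

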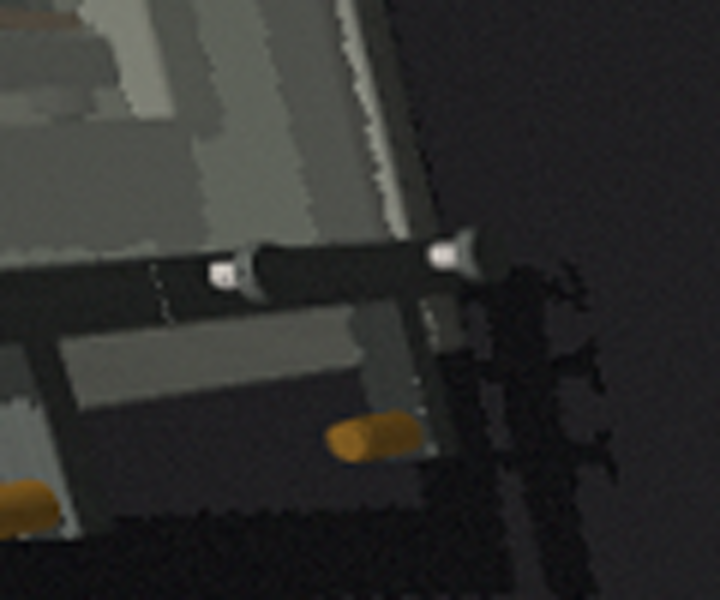

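View pics/w1d.png

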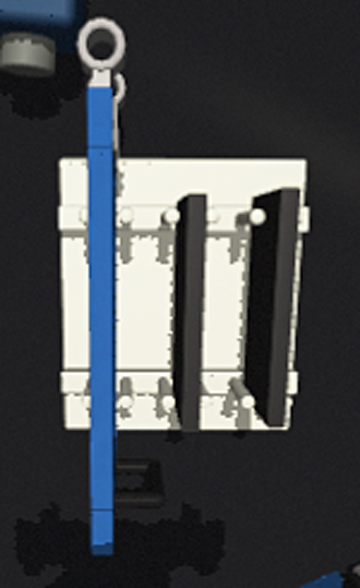

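>>> step_arm([
  {"offset": [0.8, 0.04, 0], "yaw": -0.06, "claw": 100},
  {"offset": [1.65, 0.08, -0.5], "yaw": -0.06, "claw": 100},
  {"offset": [1.65, 0.08, -1.5], "yaw": -0.06, "claw": 100},
  {"offset": [1.65, 0.08, -3], "yaw": -0.06, "claw": 100},
  {"offset": [1.65, 0.08, -4.5], "yaw": -0.06, "claw": 100},
  {"offset": [1.65, 0.08, -5.8], "yaw": -0.06, "claw": 100},
  {"offset": [1.65, 0.08, -6.6], "yaw": -0.06, "claw": 100},
  {"offset": [1.65, 0.08, -7.2], "yaw": -0.06, "claw": 100},
  {"offset": [1.65, 0.08, -7.6], "yaw": -0.06, "claw": 100},
  {"offset": [1.65, 0.08, -7.6], "yaw": -0.06, "claw": 100},
])

```text
time: 2.88
ee_pos: [540.2, -297.9, 141.1]
tool_rot: [-0.622, 0.783, 0.0, -0.0]
ft_force: [0.2, -0.1, -0.2]
gripper_width: 85.4
```

Run:
```python
from h import *
s=bot.observe();print(s['time'],s['ee_pos'],s['tool_rot'],s['ft_force'])
im,p=snap('wrist','w2')
```

```text
2.875 [ 540.19717165 -297.93616816  141.07487173] [-6.22466412e-01  7.82646487e-01  1.96299694e-04 -6.04679085e-05] [ 0.24072871 -0.12562366 -0.16508043]
```

View pics/w2.png

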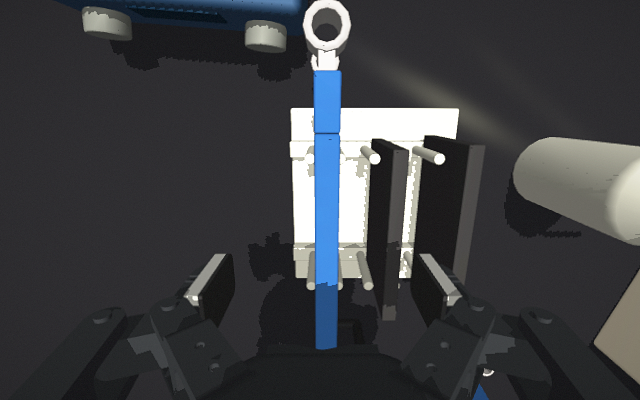

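Run:
```python
from h import *
im=cv2.imread('pics/w2.png'); p=optics.camera_params('wrist')
h=cv2.cvtColor(im,cv2.COLOR_BGR2HSV)
m=cv2.inRange(h,(100,120,60),(120,255,255)); m[:60]=0; m[350:]=0; m[:,:300]=0; m[:,350:]=0
C=[]
for v in range(80,340,20):
    u=np.where(m[v])[0]; c=onz(p,((u.min()+u.max())/2,v),170); C.append(c[:2])
    if v%60==20: print(v,u.min(),u.max(),c.round(1))
vx,vy,x0,y0=cv2.fitLine(np.array(C,np.float32),2,0,.01,.01).ravel();print(np.degrees(np.arctan2(vy,vx)),'y at 540.2',y0+vy/vx*(540.2-x0))
u=np.where(m.any(1))[0];print(u.min(),onz(p,(327,u.min()),170))
```

```text
80 313 341 [ 623.5 -318.4  170. ]
140 314 339 [ 603.2 -313.6  170. ]
200 315 338 [ 580.6 -308.5  170. ]
260 315 337 [ 555.2 -302.6  170. ]
320 315 337 [ 526.1 -296.   170. ]
-12.973311 y at 540.2 -299.14935
70 [ 626.71830096 -319.16605174  170.        ]
```

>>> step_arm([
  {"offset": [0, -0.05, 0], "yaw": 0, "claw": 40},
  {"offset": [0, -0.05, 0], "yaw": 0, "claw": 20},
  {"offset": [0, -0.05, 0], "yaw": 0, "claw": 5},
  {"offset": [0, -0.05, 0], "yaw": 0, "claw": 0},
  {"offset": [0, -0.05, 0], "yaw": 0, "claw": 0},
  {"offset": [0, -0.05, 0], "yaw": 0, "claw": 0},
], newtons=70)

```text
time: 3.68
ee_pos: [540.6, -299.4, 141.6]
tool_rot: [-0.623, 0.783, -0.0, 0.0]
ft_force: [-0.5, -0.6, 1.3]
gripper_width: 8.9
```

>>> step_arm([
  {"offset": [0, -0.05, 0.1], "yaw": 0, "claw": 0},
  {"offset": [0, -0.05, 0.3], "yaw": 0, "claw": 0},
  {"offset": [0, -0.05, 0.7], "yaw": 0, "claw": 0},
  {"offset": [0, -0.05, 1.3], "yaw": 0, "claw": 0},
  {"offset": [0, -0.05, 2.1], "yaw": 0, "claw": 0},
  {"offset": [0, -0.05, 3.0], "yaw": 0, "claw": 0},
  {"offset": [0, -0.05, 3.6], "yaw": 0, "claw": 0},
  {"offset": [0, -0.05, 4.0], "yaw": 0, "claw": 0},
  {"offset": [0, -0.05, 4.0], "yaw": 0, "claw": 0},
  {"offset": [0, -0.05, 4.0], "yaw": 0, "claw": 0},
])

```text
time: 4.92
ee_pos: [539.7, -300.0, 240.3]
tool_rot: [-0.622, 0.783, 0.001, -0.0]
ft_force: [0.2, 0.3, -4.4]
gripper_width: 8.9
```

Run:
```python
from h import *
s=bot.observe();print(s['time'],s['ee_pos'],s['tool_rot'],s['ft_force'],s['wrist_torque'],s['gripper_width'])
im,p=snap('wrist','w3');snap('scene','s3');snap('side','d3')
```

```text
4.925 [ 539.69001336 -300.03761147  240.31371926] [-6.22481873e-01  7.82633694e-01  8.59451816e-04 -2.83764984e-04] [ 0.23077269  0.29396067 -4.39610678] [-0.0138447   0.02253704 -0.02107181] 8.92667522835684
```

View pics/w3.png

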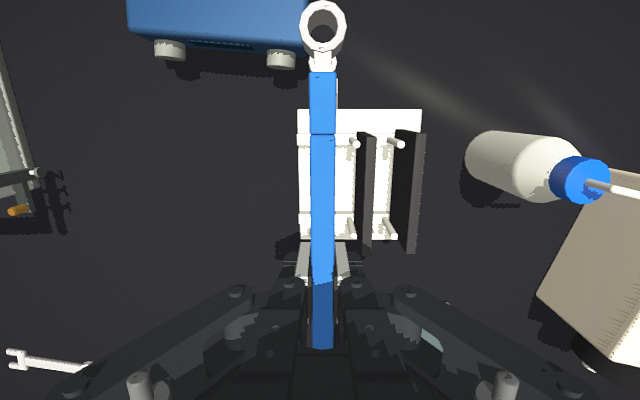

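View pics/s3.png

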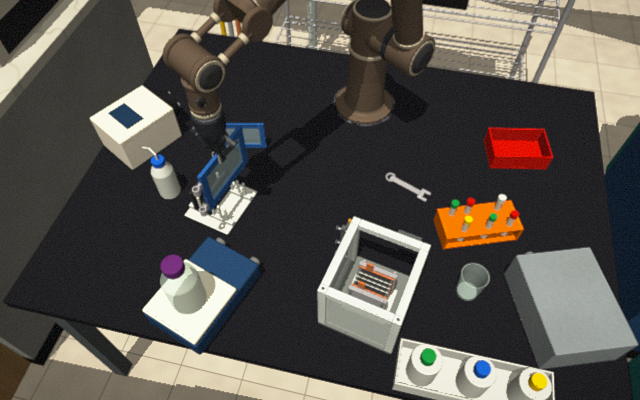

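View pics/d3.png

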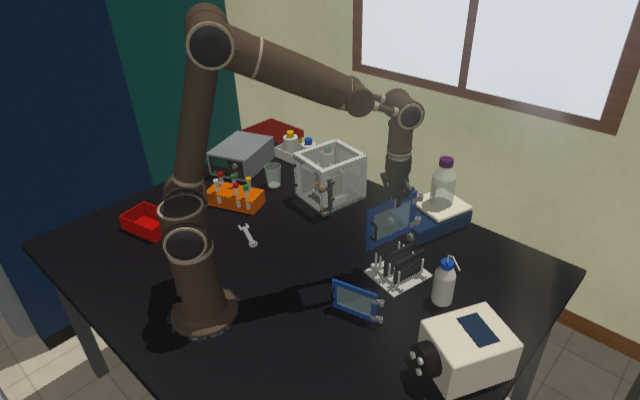

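>>> step_arm([
  {"offset": [-0.5, 0.1, 0], "yaw": 0, "claw": 0},
  {"offset": [-1.2, 0.5, 0], "yaw": 0, "claw": 0},
  {"offset": [-1.8, 1.2, 0], "yaw": 0, "claw": 0},
  {"offset": [-1.8, 2.3, 0], "yaw": 0, "claw": 0},
  {"offset": [-1.8, 3.6, 0], "yaw": 0, "claw": 0},
  {"offset": [-1.8, 5, 0], "yaw": 0, "claw": 0},
  {"offset": [-1.8, 6.4, 0], "yaw": 0, "claw": 0},
  {"offset": [-1.8, 7.8, 0], "yaw": 0, "claw": 0},
  {"offset": [-1.8, 9.2, -0.5], "yaw": 0, "claw": 0},
  {"offset": [-1.8, 10.4, -1.2], "yaw": 0, "claw": 0},
  {"offset": [-1.8, 11.4, -1.7], "yaw": 0, "claw": 0},
  {"offset": [-1.8, 12, -2], "yaw": 0, "claw": 0},
  {"offset": [-1.8, 12.3, -2], "yaw": 0, "claw": 0},
  {"offset": [-1.8, 12.3, -2], "yaw": 0, "claw": 0},
  {"offset": [-1.8, 12.3, -2], "yaw": 0, "claw": 0},
])

```text
time: 6.95
ee_pos: [495.9, 6.4, 192.0]
tool_rot: [-0.622, 0.783, -0.001, 0.0]
ft_force: [-0.0, -0.0, -3.6]
gripper_width: 8.6
```

Run:
```python
from h import *
s=bot.observe();print(s['time'],s['ee_pos'],s['tool_rot'],s['ft_force'],s['wrist_torque'],s['gripper_width'])
im,p=snap('wrist','w4');snap('scene','s4');snap('side','d4')
import pickle;pickle.dump(p,open('w4.pkl','wb'))
for c,(n,z) in {'s4':((270,160),0),'d4':((270,120),0)}.items():
    a=cv2.imread(f'pics/{c}.png');x,y=n;cv2.imwrite(f'pics/{c}c.png',cv2.resize(a[y:y+140,x:x+140],None,fx=4.2,fy=4.2,interpolation=cv2.INTER_CUBIC))
```

```text
6.95 [495.86651093   6.37793466 191.97614587] [-6.22276257e-01  7.82797362e-01 -6.52543579e-04  3.52744313e-04] [-0.02730202 -0.015386   -3.58256889] [0.00940878 0.01575972 0.00063348] 8.649765091971403
```

View pics/w4.png

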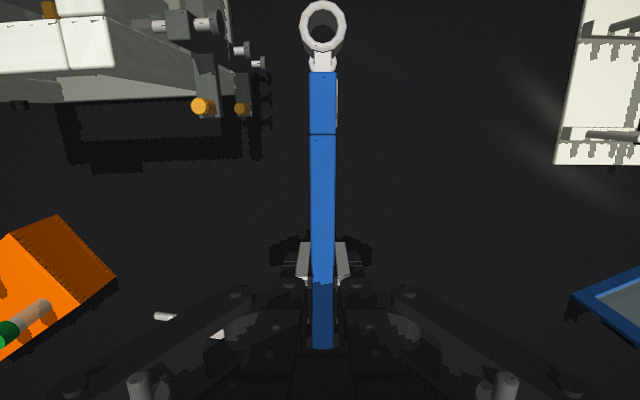

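View pics/d4c.png

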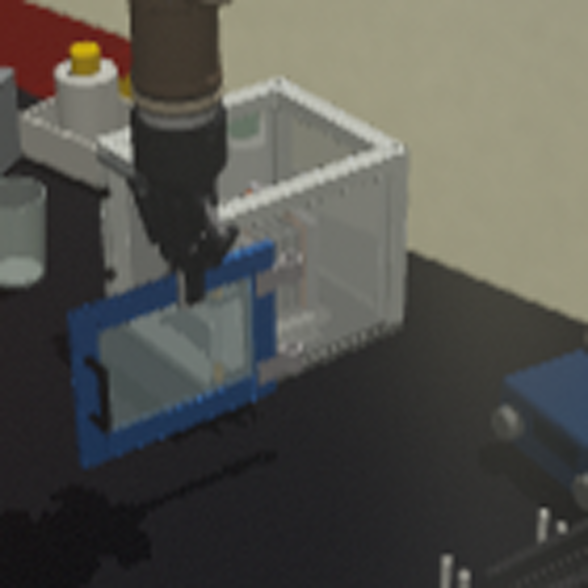

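View pics/s4c.png

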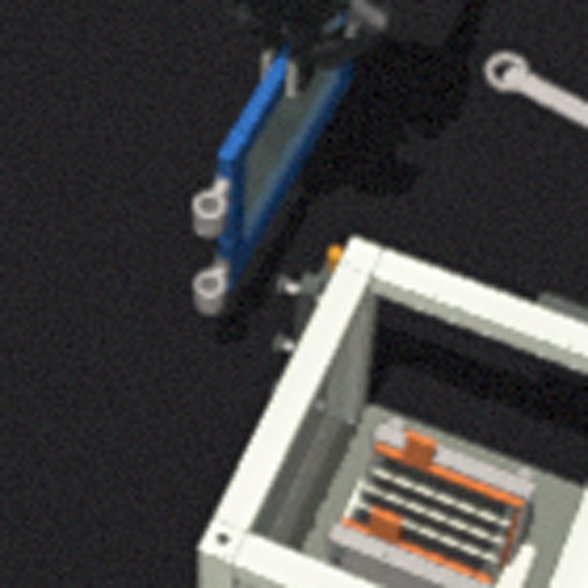

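The wrist view shows the upper brass pin at about (201,106), the lower pin at about (240,108), and the upper tube's ring at about (323,26). I'll enlarge it.

Run:
```python
from h import *
a=cv2.imread('pics/w4.png')
cv2.imwrite('pics/w4c.png',cv2.resize(a[75:135,170:270],None,fx=8,fy=8,interpolation=cv2.INTER_CUBIC))
cv2.imwrite('pics/w4d.png',cv2.resize(a[0:75,285:365],None,fx=8,fy=8,interpolation=cv2.INTER_CUBIC))
```

```text
(no output)
```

View pics/w4c.png

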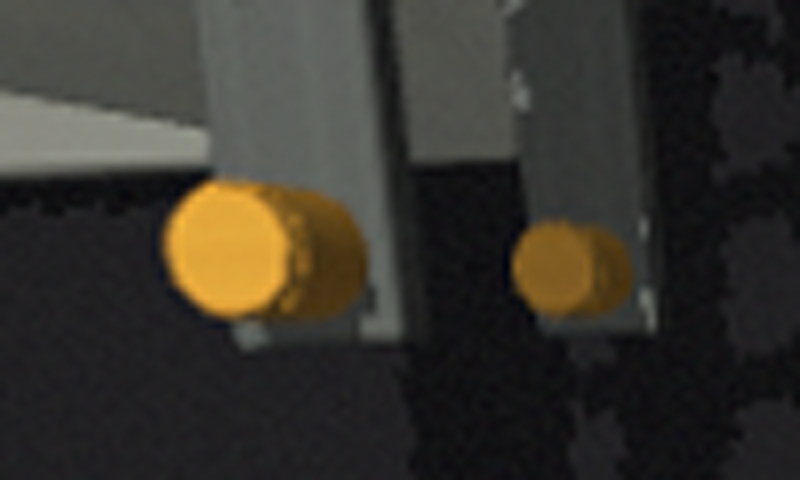

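View pics/w4d.png

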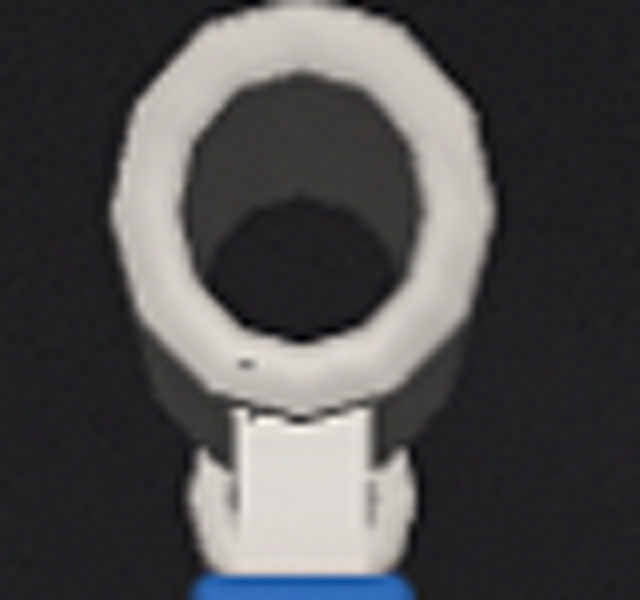

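Run:
```python
from h import *
import pickle;p=pickle.load(open('w4.pkl','rb'))
f=lambda x,y,ox,oy:((x+.5)/8-.5+ox,(y+.5)/8-.5+oy)
pu=onz(p,f(227,248,170,75),151);pl=onz(p,f(555,268,170,75),61)
t=onz(p,f(303,213,285,0),197.6)
print(pu,pl,t,'tool->tube',t-np.array([495.87,6.38,192]),np.linalg.norm((t-np.array([495.87,6.38,192]))[:2]))
# bore edges top rim for scale check
for a,b in (((112,210),(494,210)),((182,205),(425,205))): print(np.linalg.norm(onz(p,f(*a,285,0),197.6)-onz(p,f(*b,285,0),197.6)))
print('pin d',np.linalg.norm(onz(p,f(163,248,170,75),151)-onz(p,f(291,248,170,75),151)))
# guard top corners & nominal
th=np.radians(-11.75)
```

```text
[588.90758318  59.76312398 151.        ] [588.9781885   59.74496834  61.        ] [601.30779346 -17.54028041 197.6       ] tool->tube [105.43779346 -23.92028041   5.6       ] 108.11710366476913
19.377211061554267
12.319489525118922
pin d 9.400656429077515
```

Run:
```python
from h import *
import pickle;p=pickle.load(open('w4.pkl','rb'))
t=np.array([601.31,-17.54])
for z in (197.6,175.6,107.6,85.6): print(z,((proj(p,[[*t,z]])[0]-[285,0]+.5)*8-.5).round(1))
```

```text
197.6 [303. 213.]
175.6 [303.  315.7]
107.6 [303.  502.3]
85.6 [303. 540.]
```

>>> step_arm([
  {"offset": [-0.15, 0.2, 0], "yaw": 0, "claw": 0},
  {"offset": [-0.3, 0.7, 0], "yaw": 0, "claw": 0},
  {"offset": [-0.4, 1.3, 0], "yaw": 0, "claw": 0},
  {"offset": [-0.5, 1.9, 0], "yaw": 0, "claw": 0},
  {"offset": [-0.5, 2.5, 0], "yaw": 0, "claw": 0},
  {"offset": [-0.5, 2.9, 0], "yaw": 0, "claw": 0},
  {"offset": [-0.5, 3.09, 0], "yaw": 0, "claw": 0},
  {"offset": [-0.5, 3.09, 0], "yaw": 0, "claw": 0},
  {"offset": [-0.5, 3.09, 0], "yaw": 0, "claw": 0},
  {"offset": [-0.5, 3.09, 0], "yaw": 0, "claw": 0},
])

```text
time: 8.35
ee_pos: [482.8, 83.9, 191.2]
tool_rot: [-0.622, 0.783, -0.0, -0.0]
ft_force: [-0.2, 0.1, -3.1]
gripper_width: 9.0
```

Run:
```python
from h import *
s=bot.observe();print(s['time'],s['ee_pos'],s['tool_rot'],s['ft_force'],s['wrist_torque'],s['gripper_width'])
im,p=snap('wrist','w5')
import pickle;pickle.dump(p,open('w5.pkl','wb'))
a=cv2.imread('pics/w5.png')
cv2.imwrite('pics/w5d.png',cv2.resize(a[0:75,275:375],None,fx=8,fy=8,interpolation=cv2.INTER_CUBIC))
```

```text
8.35 [482.78851445  83.92093438 191.22795196] [-6.22213358e-01  7.82847705e-01 -1.97005469e-05 -9.00413289e-05] [-0.1552693   0.14453021 -3.07135885] [-0.02127719 -0.02117544 -0.01590631] 9.008398473892804
```

View pics/w5d.png

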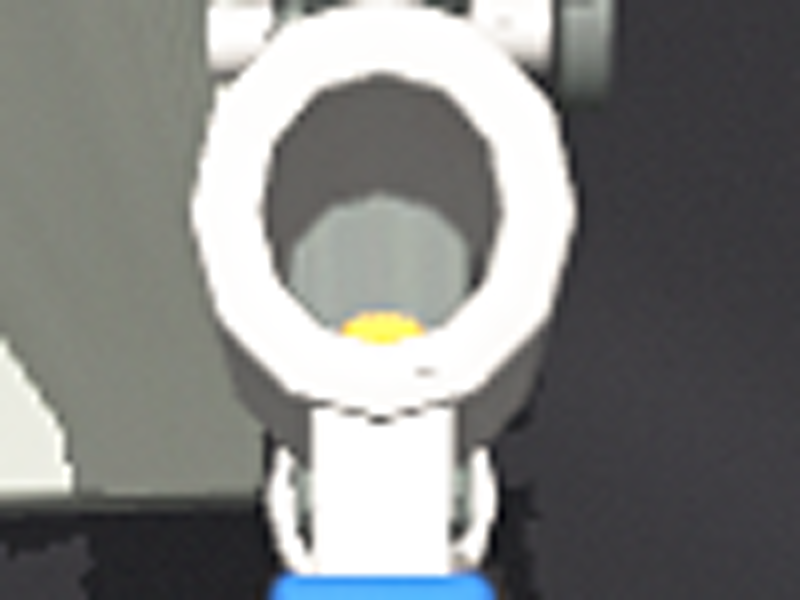

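Run:
```python
from h import *
import pickle;p=pickle.load(open('w5.pkl','rb'))
g=lambda X:((proj(p,[X])[0]-[275,0]+.5)*8-.5).round(1)
d=np.array([.974,-.227])
P=np.array([588.94,59.75])
print('pin far edge',g([*(P+4.5*d),151]),g([*(P+5*d),149]),'center',g([*P,151]))
f=lambda x,y:((x+.5)/8-.5+275,(y+.5)/8-.5)
t=onz(p,f(383,212),196.8);print('tube',t, P-t[:2]); 
q=onz(p,f(383,311),151);print('pin edge-> centre',q[:2]-4.5*d)
```

```text
pin far edge [384.8 312.7] [384.8 311.6] center [384.7 384.5]
tube [588.25875424  60.02266003 196.8       ] [ 0.68124576 -0.27266003]
pin edge-> centre [589.06965345  59.84843676]
```

>>> step_arm([
  {"offset": [0.03, -0.01, -0.2], "yaw": 0, "claw": 0},
  {"offset": [0.03, -0.01, -0.4], "yaw": 0, "claw": 0},
  {"offset": [0.03, -0.01, -0.6], "yaw": 0, "claw": 0},
  {"offset": [0.03, -0.01, -0.8], "yaw": 0, "claw": 0},
  {"offset": [0.03, -0.01, -0.8], "yaw": 0, "claw": 0},
  {"offset": [0.03, -0.01, -0.8], "yaw": 0, "claw": 0},
])

```text
time: 9.15
ee_pos: [483.6, 84.1, 171.3]
tool_rot: [-0.623, 0.783, -0.0, 0.0]
ft_force: [-0.8, 0.2, -3.7]
gripper_width: 9.0
```

```bash
cat > st.py <<'E'
from h import *
s=bot.observe();print(s['time'],s['ee_pos'].round(2),s['tool_rot'].round(4),s['ft_force'].round(2),s['wrist_torque'].round(3),s['gripper_width'])
print('err to align',(np.array([483.5,83.67])-s['ee_pos'][:2]).round(2),'mouth above seat',round(s['ee_pos'][2]-151.4,1))
E
cat > w.py <<'E'
from h import *
import sys,pickle
n=sys.argv[1]
im,p=snap('wrist',n);pickle.dump(p,open(n+'.pkl','wb'))
a=cv2.imread(f'pics/{n}.png')
cv2.imwrite(f'pics/{n}d.png',cv2.resize(a[0:75,275:375],None,fx=8,fy=8,interpolation=cv2.INTER_CUBIC))
E
python3 st.py; python3 w.py w6
```

```text
9.15 [483.61  84.14 171.32] [-6.225e-01  7.826e-01 -0.000e+00  1.000e-04] [-0.85  0.17 -3.7 ] [-0.045 -0.013  0.067] 9.013836448874674
err to align [-0.11 -0.47] mouth above seat 19.9
```

View pics/w6d.png

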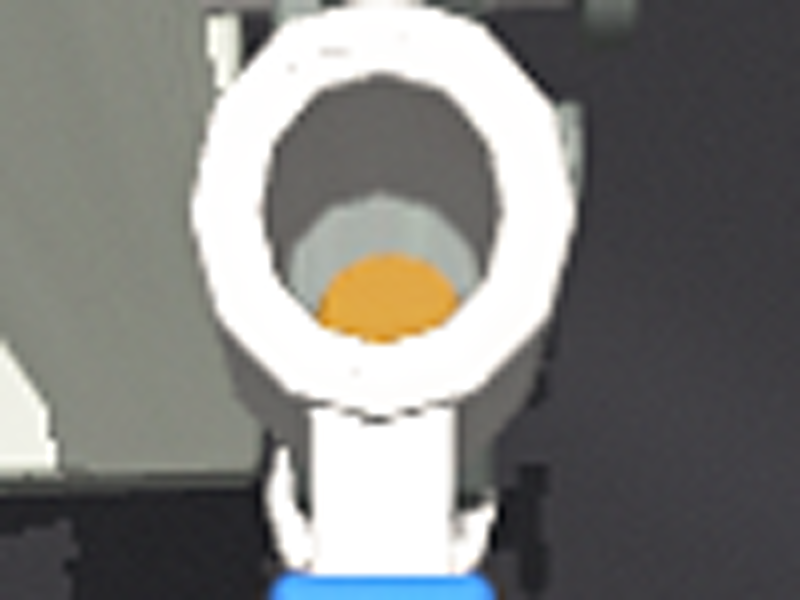

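>>> step_arm([
  {"offset": [0, -0.02, 0], "yaw": 0, "claw": 0},
  {"offset": [0, -0.02, -0.06], "yaw": 0, "claw": 0},
  {"offset": [0, -0.02, -0.12], "yaw": 0, "claw": 0},
  {"offset": [0, -0.02, -0.18], "yaw": 0, "claw": 0},
  {"offset": [0, -0.02, -0.2], "yaw": 0, "claw": 0},
])

```text
time: 9.82
ee_pos: [483.3, 83.6, 166.0]
tool_rot: [-0.622, 0.783, 0.0, -0.0]
ft_force: [1.0, 0.1, -4.0]
gripper_width: 8.9
```

```bash
python3 st.py
```

```text
9.825 [483.34  83.57 166.05] [-6.225e-01  7.826e-01  1.000e-04 -2.000e-04] [ 1.02  0.06 -3.96] [-0.039 -0.013  0.022] 8.944291251981104
err to align [0.16 0.1 ] mouth above seat 14.6
```

>>> step_arm([
  {"offset": [0, 0, -0.04], "yaw": 0, "claw": 0},
  {"offset": [0, 0, -0.08], "yaw": 0, "claw": 0},
  {"offset": [0, 0, -0.12], "yaw": 0, "claw": 0},
  {"offset": [0, 0, -0.12], "yaw": 0, "claw": 0},
])

```text
time: 10.32
ee_pos: [483.4, 83.6, 163.2]
tool_rot: [-0.622, 0.783, 0.0, -0.0]
ft_force: [0.4, 0.1, -3.7]
gripper_width: 8.9
```

```bash
python3 st.py; python3 w.py w7
```

```text
10.325 [483.43  83.61 163.17] [-6.225e-01  7.826e-01  1.000e-04 -1.000e-04] [ 0.37  0.07 -3.66] [-0.009 -0.014 -0.023] 8.907320426900425
err to align [0.07 0.06] mouth above seat 11.8
```

View pics/w7d.png

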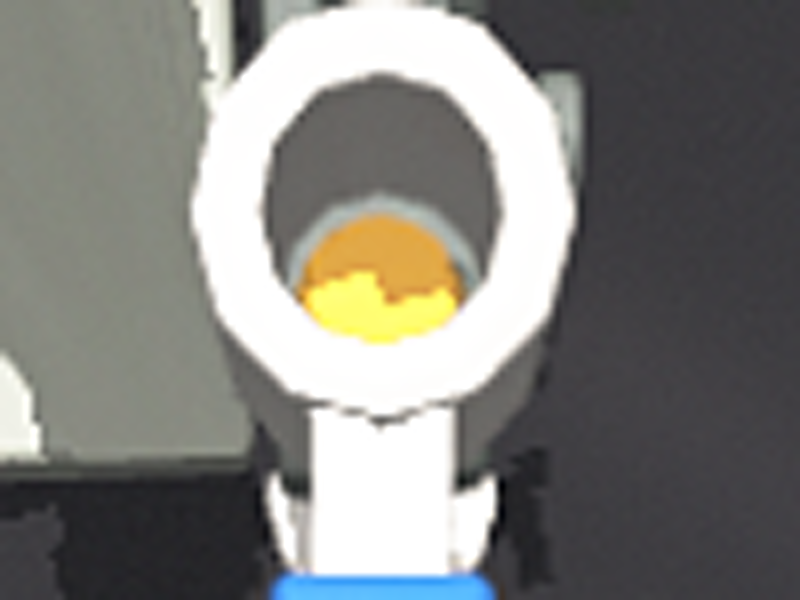

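The pin sits concentric in the bore (about (381,270) in the crop) with no contact force. I'll carry on down.

>>> step_arm([
  {"offset": [0, 0, -0.06], "yaw": 0, "claw": 0},
  {"offset": [0, 0, -0.12], "yaw": 0, "claw": 0},
  {"offset": [0, 0, -0.18], "yaw": 0, "claw": 0},
  {"offset": [0, 0, -0.24], "yaw": 0, "claw": 0},
  {"offset": [0, 0, -0.3], "yaw": 0, "claw": 0},
  {"offset": [0, 0, -0.34], "yaw": 0, "claw": 0},
  {"offset": [0, 0, -0.36], "yaw": 0, "claw": 0},
])

```text
time: 11.25
ee_pos: [483.5, 83.6, 154.2]
tool_rot: [-0.622, 0.783, 0.0, -0.0]
ft_force: [0.2, 0.1, -3.6]
gripper_width: 8.8
```

```bash
python3 st.py
```

```text
11.25 [483.47  83.59 154.18] [-0.6225  0.7826  0.     -0.    ] [ 0.2   0.13 -3.6 ] [0.013 0.042 0.013] 8.76171028515904
err to align [0.03 0.08] mouth above seat 2.8
```

>>> step_arm([
  {"offset": [0, 0, -0.03], "yaw": 0, "claw": 0},
  {"offset": [0, 0, -0.06], "yaw": 0, "claw": 0},
  {"offset": [0, 0, -0.09], "yaw": 0, "claw": 0},
  {"offset": [0, 0, -0.09], "yaw": 0, "claw": 0},
])

```text
time: 11.75
ee_pos: [483.4, 83.6, 151.9]
tool_rot: [-0.623, 0.783, 0.0, -0.0]
ft_force: [0.1, 0.2, -3.5]
gripper_width: 8.6
```

```bash
python3 st.py
```

```text
11.75 [483.44  83.6  151.95] [-6.225e-01  7.826e-01  0.000e+00 -1.000e-04] [ 0.14  0.21 -3.49] [ 0.019 -0.036  0.038] 8.56345211551109
err to align [0.06 0.07] mouth above seat 0.5
```

>>> step_arm([
  {"offset": [0, 0, -0.02], "yaw": 0, "claw": 0},
  {"offset": [0, 0, -0.04], "yaw": 0, "claw": 0},
  {"offset": [0, 0, -0.04], "yaw": 0, "claw": 0},
])

```text
time: 12.12
ee_pos: [483.6, 83.6, 151.3]
tool_rot: [-0.622, 0.783, -0.0, 0.0]
ft_force: [-0.8, -0.5, -1.8]
gripper_width: 8.9
```

```bash
python3 st.py
```

```text
12.125 [483.57  83.61 151.25] [-6.225e-01  7.826e-01 -0.000e+00  1.000e-04] [-0.82 -0.5  -1.79] [-0.024 -0.002 -0.027] 8.887249393859339
err to align [-0.07  0.06] mouth above seat -0.1
```

>>> step_arm([
  {"offset": [0, 0, -0.02], "yaw": 0, "claw": 0},
  {"offset": [0, 0, -0.02], "yaw": 0, "claw": 0},
  {"offset": [0, 0, -0.02], "yaw": 0, "claw": 0},
])

```text
time: 12.5
ee_pos: [483.5, 83.7, 150.9]
tool_rot: [-0.622, 0.783, 0.0, 0.0]
ft_force: [-3.4, 0.3, 2.3]
gripper_width: 8.9
```

```bash
python3 st.py; python3 w.py w8; python3 -c "
from h import *
snap('side','d8');a=cv2.imread('pics/d8.png');cv2.imwrite('pics/d8c.png',cv2.resize(a[120:260,250:390],None,fx=4.2,fy=4.2,interpolation=cv2.INTER_CUBIC))"
```

```text
12.5 [483.52  83.67 150.88] [-0.6225  0.7826  0.      0.    ] [-3.43  0.34  2.25] [-0.033  0.258 -0.071] 8.86865131002582
err to align [-0.02 -0.  ] mouth above seat -0.5
```

View pics/w8.png

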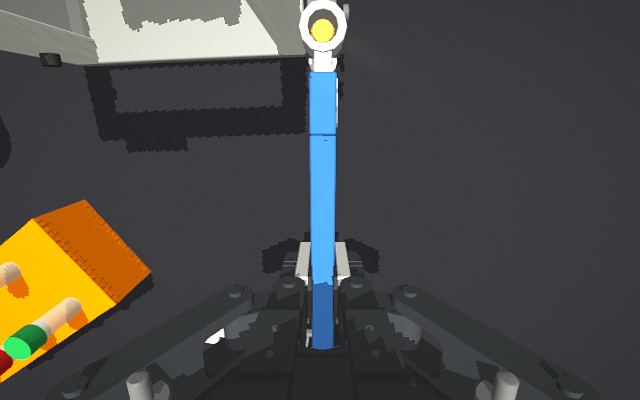

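View pics/d8c.png

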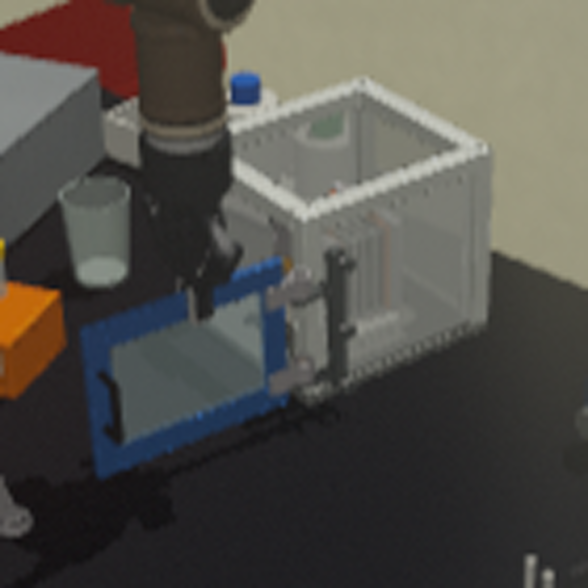

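The view shows the pin head at (322,30) inside the ring, and both tubes are down on their arms. I'll release and rise.

>>> step_arm([
  {"offset": [0, 0, 0.02], "yaw": 0, "claw": 5},
  {"offset": [0, 0, 0.02], "yaw": 0, "claw": 15},
  {"offset": [0, 0, 0.02], "yaw": 0, "claw": 30},
  {"offset": [0, 0, 0.02], "yaw": 0, "claw": 50},
  {"offset": [0, 0, 0.02], "yaw": 0, "claw": 50},
  {"offset": [0, 0, 0.5], "yaw": 0, "claw": 50},
  {"offset": [0, 0, 1.4], "yaw": 0, "claw": 50},
  {"offset": [0, 0, 2.2], "yaw": 0, "claw": 50},
  {"offset": [0, 0, 2.4], "yaw": 0, "claw": 50},
  {"offset": [0, 0, 2.4], "yaw": 0, "claw": 50},
])

```text
time: 13.85
ee_pos: [483.7, 83.6, 211.0]
tool_rot: [-0.623, 0.783, -0.0, 0.0]
ft_force: [-0.7, -0.1, -0.3]
gripper_width: 42.6
```

```bash
python3 st.py; python3 w.py w9; python3 -c "
from h import *
snap('side','d9');a=cv2.imread('pics/d9.png');cv2.imwrite('pics/d9c.png',cv2.resize(a[120:260,250:390],None,fx=4.2,fy=4.2,interpolation=cv2.INTER_CUBIC))"
```

```text
13.85 [483.73  83.63 210.97] [-6.225e-01  7.826e-01 -3.000e-04  4.000e-04] [-0.73 -0.1  -0.29] [-0.015 -0.055 -0.032] 42.64035240886415
err to align [-0.23  0.04] mouth above seat 59.6
```

View pics/w9.png

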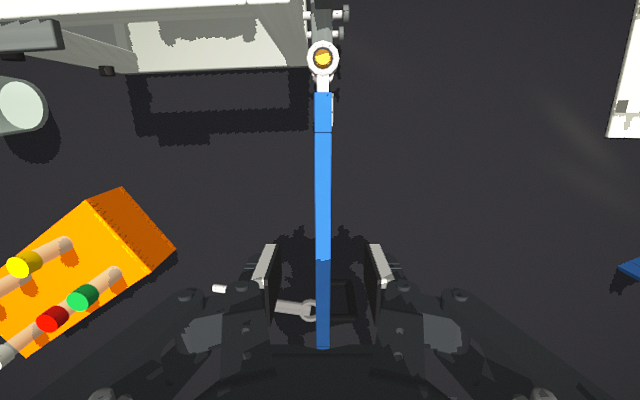

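View pics/d9c.png

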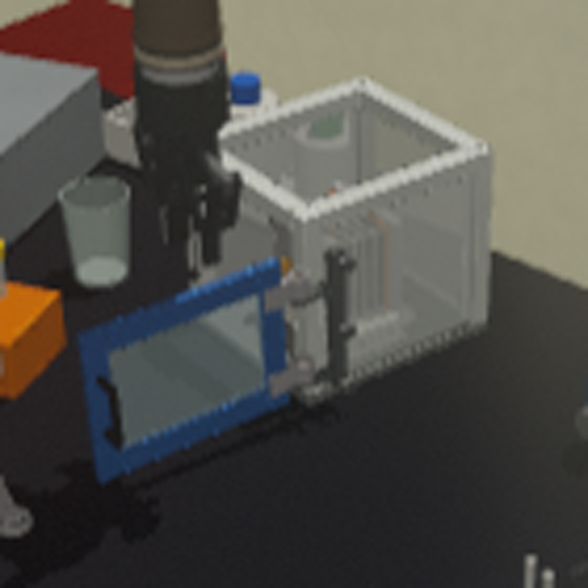

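Run:
```python
from h import *
import pickle;p=pickle.load(open('w9.pkl','rb'))
P=np.array([588.94,59.75]);th=np.radians(-11.75);R=np.array([[np.cos(th),-np.sin(th)],[np.sin(th),np.cos(th)]])
for uv,z in (((122,187),115),((86,200),115),((175,250),0),((150,272),115),((47,105),95)):
    X=onz(p,uv,z);print(uv,X.round(0),'dist',np.linalg.norm(X[:2]-P).round(0),'guardrel',(R.T@(X[:2]-P)).round(0))
T0=np.array([483.73,83.63])
for a in [90,88.8,80,70,60,50,40,30,20,15,10,5,3,0]:
    A=np.radians(a);c=160*np.array([-np.sin(A),np.cos(A)])-(5+11*np.cos(A)+14.5*np.sin(A))*np.array([np.cos(A),np.sin(A)])
    w=P+R@c; print(a,w.round(1),((w-T0)/25).round(2))
# approach
for c in [(-110,-70),(-160,-70),(-160,-35)]:
    w=P+R@np.array(c);print(c,w.round(1),((w-T0)/25).round(2))
```

```text
(122, 187) [537. 241. 115.] dist 188.0 guardrel [-88. 167.]
(86, 200) [534. 276. 115.] dist 223.0 guardrel [-98. 200.]
(175, 250) [434. 291.   0.] dist 278.0 guardrel [-198.  195.]
(150, 272) [459. 248. 115.] dist 229.0 guardrel [-166.  158.]
(47, 105) [616. 290.  95.] dist 232.0 guardrel [-21. 231.]
90 [428.3  73.2] [-2.22 -0.42]
88.8 [428.6  76.4] [-2.21 -0.29]
80 [432.5  99.4] [-2.05  0.63]
70 [441.1 124.9] [-1.71  1.65]
60 [454.2 149.1] [-1.18  2.62]
50 [471.7 171.1] [-0.48  3.5 ]
40 [493.2 189.9] [0.38 4.25]
30 [518.2 204.9] [1.38 4.85]
20 [545.9 215.2] [2.49 5.26]
15 [560.5 218.4] [3.07 5.39]
10 [575.5 220.2] [3.67 5.46]
5 [590.6 220.7] [4.28 5.48]
3 [596.7 220.4] [4.52 5.47]
0 [605.9 219.7] [4.89 5.44]
(-110, -70) [467.   13.6] [-0.67 -2.8 ]
(-160, -70) [418.   23.8] [-2.63 -2.39]
(-160, -35) [425.2  58.1] [-2.34 -1.02]
```

Run:
```python
from h import *
P=np.array([588.94,59.75]);th=np.radians(-11.75);R=np.array([[np.cos(th),-np.sin(th)],[np.sin(th),np.cos(th)]])
T0=P+R@np.array([-105,-50]);print(T0,((T0-[483.73,83.63])/25).round(2))
for a in [88.8,85,80,75,70,65,60,55,50,45,40,35,30,25,20,15,12,10,8,6,4,2,0,-2]:
    A=np.radians(a);c=105*np.array([-np.sin(A),np.cos(A)])-(5+11*np.cos(A)+14.5*np.sin(A))*np.array([np.cos(A),np.sin(A)])
    w=P+R@c; print(a,w.round(1),((w-T0)/25).round(2))
```

```text
[475.95813783  32.18011025] [-0.31 -2.06]
88.8 [482.2  64.1] [0.25 1.28]
85 [482.5  70.5] [0.26 1.53]
80 [483.6  79. ] [0.3  1.87]
75 [485.3  87.5] [0.38 2.21]
70 [487.9  96. ] [0.48 2.55]
65 [491.2 104.3] [0.61 2.89]
60 [495.3 112.5] [0.77 3.21]
55 [500.1 120.3] [0.97 3.53]
50 [505.7 127.9] [1.19 3.83]
45 [512.1 134.9] [1.45 4.11]
40 [519.2 141.5] [1.73 4.37]
35 [527.  147.4] [2.04 4.61]
30 [535.4 152.6] [2.38 4.82]
25 [544.3 157.1] [2.74 5.  ]
20 [553.8 160.8] [3.11 5.14]
15 [563.6 163.5] [3.51 5.25]
12 [569.7 164.7] [3.75 5.3 ]
10 [573.8 165.3] [3.91 5.32]
8 [577.9 165.7] [4.08 5.34]
6 [582.1 166. ] [4.25 5.35]
4 [586.3 166.1] [4.41 5.36]
2 [590.5 166. ] [4.58 5.35]
0 [594.7 165.8] [4.75 5.35]
-2 [598.9 165.4] [4.92 5.33]
```

>>> step_arm([
  {"offset": [-0.1, -0.8, 0.2], "yaw": 0, "claw": 50},
  {"offset": [-0.3, -2, 0.2], "yaw": 0, "claw": 50},
  {"offset": [-0.36, -2.8, 0.2], "yaw": 0, "claw": 20},
  {"offset": [-0.36, -2.8, 0], "yaw": 0, "claw": 0},
  {"offset": [-0.36, -2.8, -1], "yaw": 0, "claw": 0},
  {"offset": [-0.36, -2.8, -2], "yaw": 0, "claw": 0},
  {"offset": [-0.36, -2.8, -2.4], "yaw": 0, "claw": 0},
  {"offset": [-0.36, -2.8, -2.4], "yaw": 0, "claw": 0},
  {"offset": [-0.36, -2.8, -2.4], "yaw": 0, "claw": 0},
])

```text
time: 15.08
ee_pos: [475.3, 13.8, 151.3]
tool_rot: [-0.623, 0.783, -0.0, 0.001]
ft_force: [0.1, -0.3, -0.1]
gripper_width: -0.1
```

```bash
python3 st.py; python3 w.py w10
```

```text
15.075 [475.31  13.81 151.27] [-6.226e-01  7.825e-01 -5.000e-04  6.000e-04] [ 0.12 -0.29 -0.09] [ 0.013 -0.075  0.026] -0.0616004258804119
err to align [ 8.19 69.86] mouth above seat -0.1
```

View pics/w10.png

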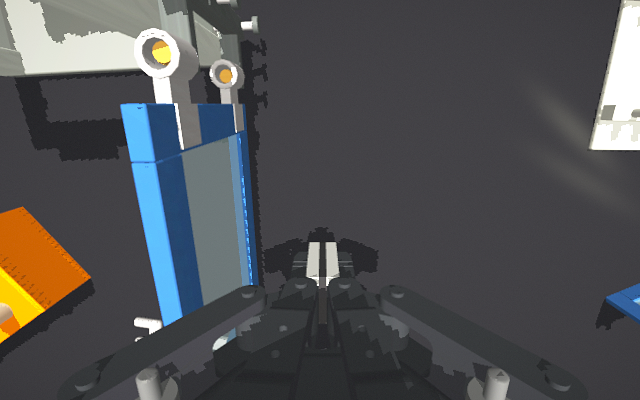

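>>> step_arm([
  {"offset": [0.2, 0.8, 0], "yaw": 0, "claw": 0},
  {"offset": [0.28, 1.6, 0], "yaw": 0, "claw": 0},
  {"offset": [0.28, 1.9, 0], "yaw": 0, "claw": 0},
  {"offset": [0.28, 2.1, 0], "yaw": 0, "claw": 0},
  {"offset": [0.29, 2.27, 0], "yaw": 0, "claw": 0},
  {"offset": [0.33, 2.61, 0], "yaw": 0, "claw": 0},
  {"offset": [0.41, 2.95, 0], "yaw": 0, "claw": 0},
  {"offset": [0.51, 3.29, 0], "yaw": 0, "claw": 0},
  {"offset": [0.64, 3.63, 0], "yaw": 0, "claw": 0},
  {"offset": [0.8, 3.95, 0], "yaw": 0, "claw": 0},
  {"offset": [1.0, 4.27, 0], "yaw": 0, "claw": 0},
  {"offset": [1.22, 4.57, 0], "yaw": 0, "claw": 0},
  {"offset": [1.48, 4.85, 0], "yaw": 0, "claw": 0},
  {"offset": [1.6, 4.98, 0], "yaw": 0, "claw": 0},
])

```text
time: 16.88
ee_pos: [515.2, 138.7, 150.6]
tool_rot: [-0.623, 0.783, -0.0, 0.0]
ft_force: [1.0, -0.1, 0.5]
gripper_width: 0.1
```

```bash
python3 st.py; python3 w.py w11
```

```text
16.875 [515.17 138.67 150.57] [-6.226e-01  7.826e-01 -0.000e+00  3.000e-04] [ 1.01 -0.1   0.49] [ 0.018 -0.054  0.005] 0.14158851088574204
err to align [-31.67 -55.  ] mouth above seat -0.8
```

View pics/w11.png

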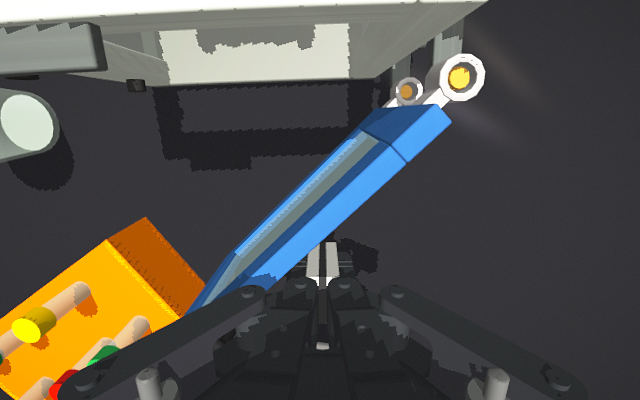

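>>> step_arm([
  {"offset": [0.15, 0.12, 0], "yaw": 0, "claw": 0},
  {"offset": [0.31, 0.24, 0], "yaw": 0, "claw": 0},
  {"offset": [0.47, 0.35, 0], "yaw": 0, "claw": 0},
  {"offset": [0.64, 0.46, 0], "yaw": 0, "claw": 0},
  {"offset": [0.81, 0.56, 0], "yaw": 0, "claw": 0},
  {"offset": [0.98, 0.65, 0], "yaw": 0, "claw": 0},
  {"offset": [1.16, 0.74, 0], "yaw": 0, "claw": 0},
  {"offset": [1.35, 0.81, 0], "yaw": 0, "claw": 0},
  {"offset": [1.54, 0.88, 0], "yaw": 0, "claw": 0},
  {"offset": [1.74, 0.94, 0], "yaw": 0, "claw": 0},
  {"offset": [1.94, 0.99, 0], "yaw": 0, "claw": 0},
  {"offset": [2.1, 1.02, 0], "yaw": 0, "claw": 0},
  {"offset": [2.2, 1.04, 0], "yaw": 0, "claw": 0},
  {"offset": [2.25, 1.05, 0], "yaw": 0, "claw": 0},
])

```text
time: 18.68
ee_pos: [570.9, 164.3, 150.5]
tool_rot: [-0.622, 0.783, 0.0, -0.0]
ft_force: [-0.6, -0.1, 0.4]
gripper_width: 0.2
```

```bash
python3 st.py; python3 w.py w12
```

```text
18.675 [570.86 164.34 150.5 ] [-6.225e-01  7.826e-01  0.000e+00 -1.000e-04] [-0.62 -0.08  0.4 ] [-0.038  0.083  0.048] 0.16556067512633055
err to align [-87.36 -80.67] mouth above seat -0.9
```

View pics/w12.png

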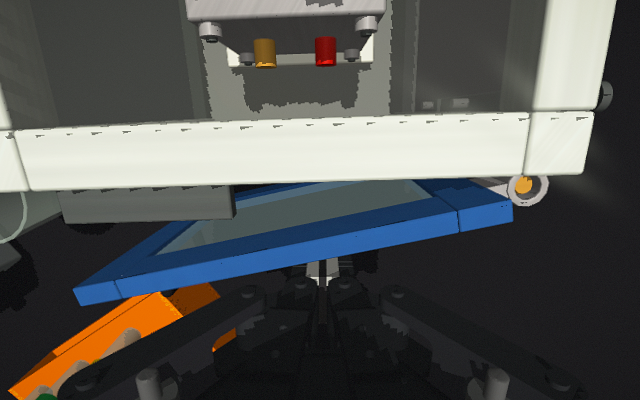

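>>> step_arm([
  {"offset": [0.06, 0.02, 0], "yaw": 0, "claw": 0},
  {"offset": [0.12, 0.04, 0], "yaw": 0, "claw": 0},
  {"offset": [0.18, 0.05, 0], "yaw": 0, "claw": 0},
  {"offset": [0.24, 0.05, 0], "yaw": 0, "claw": 0},
  {"offset": [0.3, 0.06, 0], "yaw": 0, "claw": 0},
  {"offset": [0.36, 0.06, 0], "yaw": 0, "claw": 0},
  {"offset": [0.42, 0.07, 0], "yaw": 0, "claw": 0},
  {"offset": [0.48, 0.07, 0], "yaw": 0, "claw": 0},
  {"offset": [0.54, 0.07, 0], "yaw": 0, "claw": 0},
  {"offset": [0.6, 0.07, 0], "yaw": 0, "claw": 0},
  {"offset": [0.64, 0.07, 0], "yaw": 0, "claw": 0},
  {"offset": [0.66, 0.07, 0], "yaw": 0, "claw": 0},
])

```text
time: 20.23
ee_pos: [587.3, 166.1, 150.5]
tool_rot: [-0.622, 0.783, 0.0, -0.0]
ft_force: [0.1, -0.4, 0.5]
gripper_width: -0.1
```

```bash
python3 st.py; python3 w.py w13
```

```text
20.225 [587.33 166.06 150.51] [-0.6225  0.7826  0.     -0.    ] [ 0.15 -0.41  0.47] [-0.048  0.101  0.028] -0.13372239143557646
err to align [-103.83  -82.39] mouth above seat -0.9
```

View pics/w13.png

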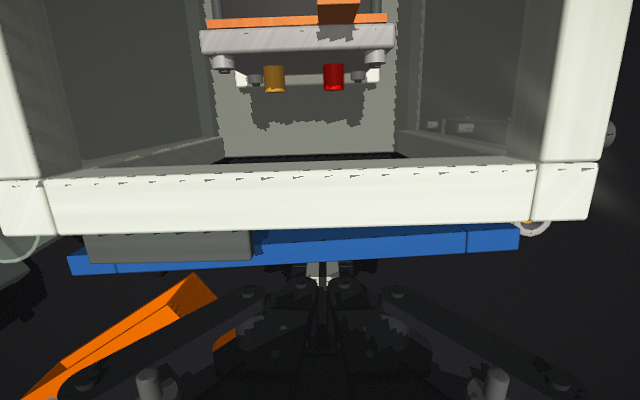

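>>> step_arm([
  {"offset": [0.03, 0, 0], "yaw": 0, "claw": 0},
  {"offset": [0.06, 0, 0], "yaw": 0, "claw": 0},
  {"offset": [0.09, 0, 0], "yaw": 0, "claw": 0},
  {"offset": [0.12, 0, 0], "yaw": 0, "claw": 0},
  {"offset": [0.12, 0, 0], "yaw": 0, "claw": 0},
])

```text
time: 20.9
ee_pos: [590.4, 166.1, 150.5]
tool_rot: [-0.622, 0.783, -0.0, 0.0]
ft_force: [0.8, -0.1, 0.5]
gripper_width: -0.2
```

```bash
python3 st.py
```

```text
20.9 [590.4  166.15 150.55] [-6.225e-01  7.826e-01 -0.000e+00  1.000e-04] [ 0.75 -0.05  0.47] [-0.03   0.07  -0.006] -0.22363082355475816
err to align [-106.9   -82.48] mouth above seat -0.9
```

>>> step_arm([
  {"offset": [0.02, 0, 0], "yaw": 0, "claw": 0},
  {"offset": [0.04, 0, 0], "yaw": 0, "claw": 0},
  {"offset": [0.06, 0, 0], "yaw": 0, "claw": 0},
  {"offset": [0.06, 0, 0], "yaw": 0, "claw": 0},
])

```text
time: 21.4
ee_pos: [591.9, 166.1, 150.5]
tool_rot: [-0.622, 0.783, -0.0, 0.0]
ft_force: [0.1, -0.2, -0.0]
gripper_width: 0.0
```

```bash
python3 st.py; python3 w.py w14
```

```text
21.4 [591.85 166.1  150.54] [-6.225e-01  7.826e-01 -0.000e+00  1.000e-04] [ 0.13 -0.24 -0.05] [-0.071  0.006  0.012] 0.039215418104531524
err to align [-108.35  -82.43] mouth above seat -0.9
```

View pics/w14.png

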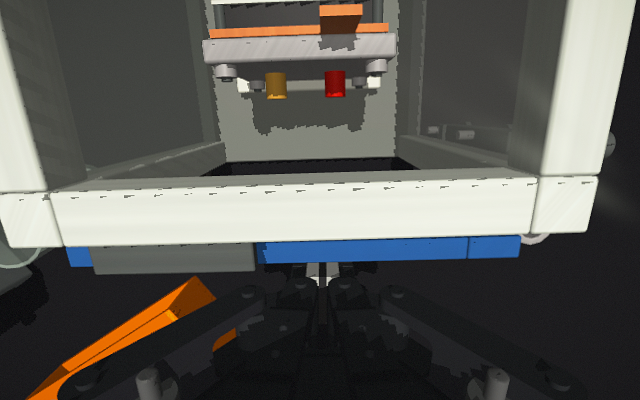

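>>> step_arm([
  {"offset": [0.02, 0, 0], "yaw": 0, "claw": 0},
  {"offset": [0.04, 0, 0], "yaw": 0, "claw": 0},
  {"offset": [0.04, 0, 0], "yaw": 0, "claw": 0},
])

```text
time: 21.82
ee_pos: [592.8, 166.1, 150.5]
tool_rot: [-0.622, 0.783, -0.0, 0.0]
ft_force: [-0.7, -0.1, 0.1]
gripper_width: -0.0
```

```bash
python3 st.py
```

```text
21.825 [592.83 166.12 150.51] [-6.225e-01  7.826e-01 -0.000e+00  1.000e-04] [-0.65 -0.1   0.11] [-0.062  0.086 -0.006] -0.01942180739267723
err to align [-109.33  -82.45] mouth above seat -0.9
```

>>> step_arm([
  {"offset": [0.02, 0, 0], "yaw": 0, "claw": 0},
  {"offset": [0.04, 0, 0], "yaw": 0, "claw": 0},
  {"offset": [0.04, 0, 0], "yaw": 0, "claw": 0},
])

```text
time: 22.2
ee_pos: [593.4, 166.1, 150.5]
tool_rot: [-0.622, 0.783, 0.0, -0.0]
ft_force: [-1.0, 0.1, 0.9]
gripper_width: -0.1
```

```bash
python3 st.py
```

```text
22.2 [593.44 166.06 150.47] [-6.225e-01  7.826e-01  2.000e-04 -4.000e-04] [-0.97  0.11  0.85] [-0.021  0.286 -0.031] -0.12793670726871642
err to align [-109.94  -82.39] mouth above seat -0.9
```

>>> step_arm([
  {"offset": [0.02, 0, 0], "yaw": 0, "claw": 0},
  {"offset": [0.03, 0, 0], "yaw": 0, "claw": 0},
  {"offset": [0.03, 0, 0], "yaw": 0, "claw": 0},
])

```text
time: 22.58
ee_pos: [593.6, 166.1, 150.4]
tool_rot: [-0.623, 0.783, 0.001, -0.001]
ft_force: [-5.5, -0.2, 3.9]
gripper_width: -0.0
```

```bash
python3 st.py; python3 w.py w15
```

```text
22.575 [593.55 166.07 150.44] [-6.225e-01  7.826e-01  6.000e-04 -1.000e-03] [-5.52 -0.21  3.88] [-0.04   0.819 -0.025] -0.028799827269153682
err to align [-110.05  -82.4 ] mouth above seat -1.0
```

View pics/w15.png

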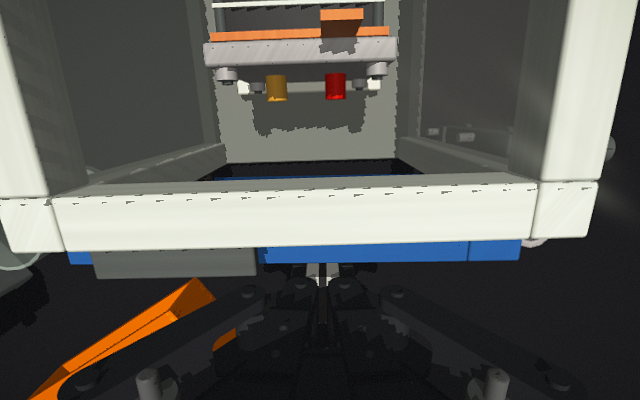

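>>> step_arm([
  {"offset": [-0.04, 0, 0], "yaw": 0, "claw": 0},
  {"offset": [-0.15, 0, 0], "yaw": 0, "claw": 0},
  {"offset": [-0.5, 0, 0], "yaw": 0, "claw": 0},
  {"offset": [-1.2, 0.1, 0], "yaw": 0, "claw": 0},
  {"offset": [-2, 0.1, 0.5], "yaw": 0, "claw": 0},
  {"offset": [-2.8, 0.1, 2], "yaw": 0, "claw": 0},
  {"offset": [-3, 0.1, 3.5], "yaw": 0, "claw": 0},
  {"offset": [-3, 0.1, 4], "yaw": 0, "claw": 0},
  {"offset": [-3, 0.1, 4], "yaw": 0, "claw": 0},
  {"offset": [-3, 0.1, 4], "yaw": 0, "claw": 0},
])

```text
time: 23.88
ee_pos: [518.7, 168.3, 248.7]
tool_rot: [-0.622, 0.783, 0.001, -0.001]
ft_force: [-1.2, 0.0, -0.2]
gripper_width: 0.3
```

```bash
python3 st.py; python3 w.py w16; python3 -c "
from h import *
for n,c,(x,y) in (('side','d16',(270,120)),('scene','s16',(300,190))):
    snap(n,c);a=cv2.imread(f'pics/{c}.png');cv2.imwrite(f'pics/{c}c.png',cv2.resize(a[y:y+140,x:x+140],None,fx=4.2,fy=4.2,interpolation=cv2.INTER_CUBIC))"
```

```text
23.875 [518.71 168.29 248.67] [-6.224e-01  7.827e-01  6.000e-04 -1.300e-03] [-1.19  0.04 -0.18] [-0.005  0.027  0.029] 0.349365175351069
err to align [-35.21 -84.62] mouth above seat 97.3
```

View pics/w16.png

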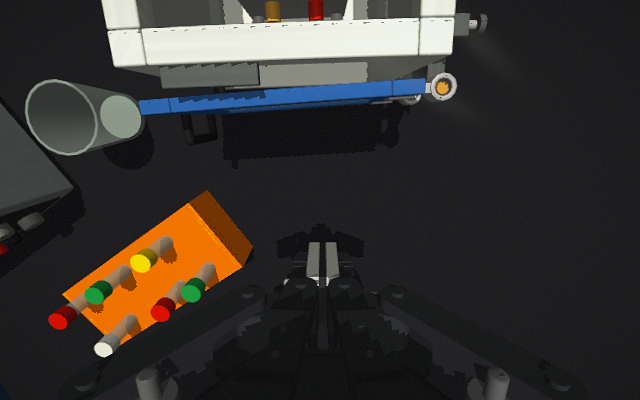

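View pics/d16c.png

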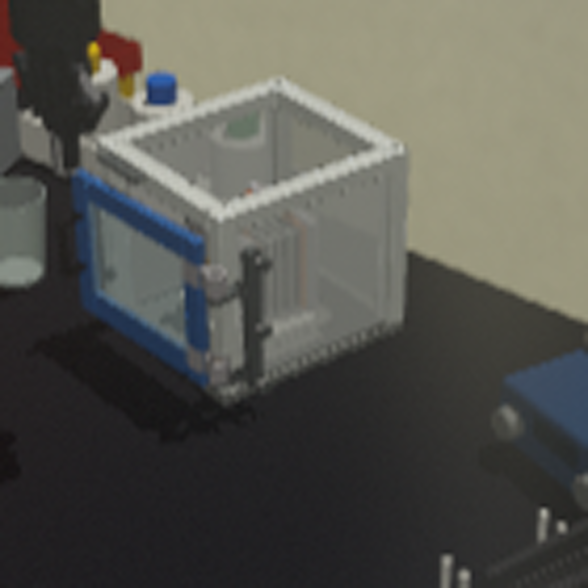

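View pics/s16.png

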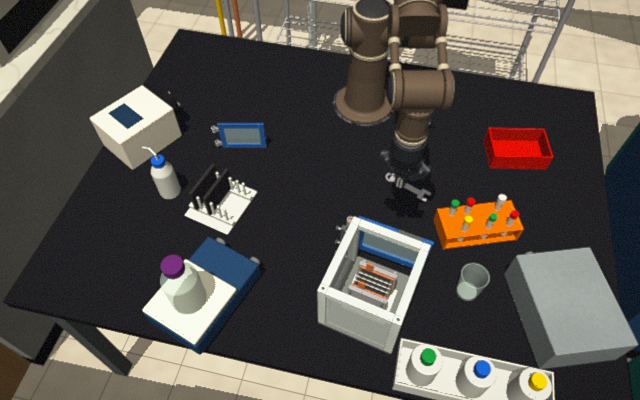

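Run:
```python
from h import *
import pickle
p=pickle.load(open('w16.pkl','rb'));a=cv2.imread('pics/w16.png')
cv2.imwrite('pics/w16c.png',cv2.resize(a[0:125,90:290],None,fx=4,fy=4,interpolation=cv2.INTER_CUBIC))
cv2.imwrite('pics/w16e.png',cv2.resize(a[0:125,270:470],None,fx=4,fy=4,interpolation=cv2.INTER_CUBIC))
```

```text
(no output)
```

View pics/w16c.png

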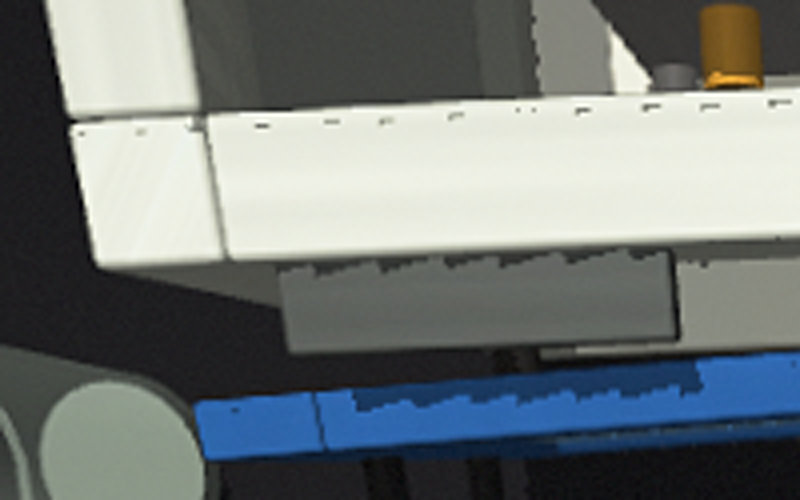

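View pics/w16e.png

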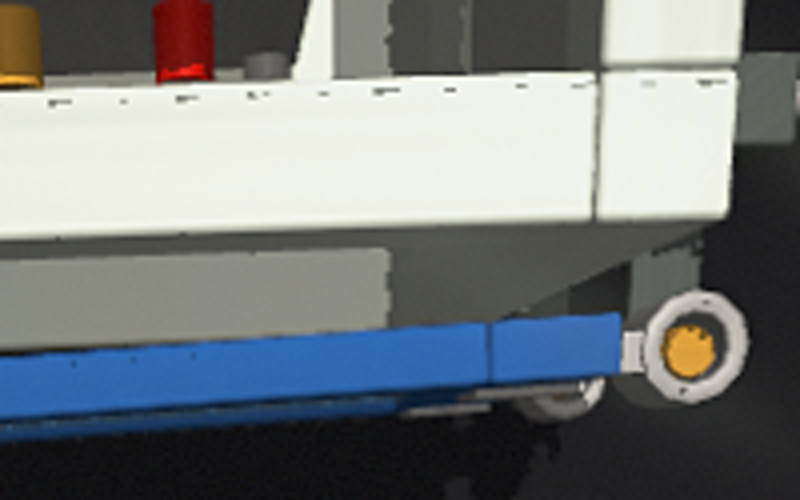

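Run:
```python
from h import *
import pickle
p=pickle.load(open('w16.pkl','rb'))
f=lambda x,y,ox:((x+.5)/4-.5+ox,(y+.5)/4-.5)
gl=onz(p,f(97,267,90),200)[:2];gr=onz(p,f(727,217,270),200)[:2]
dl=onz(p,f(195,403,90),180)[:2];dr=onz(p,f(620,314,270),180)[:2]
ol=onz(p,f(206,460,90),180)[:2];orr=onz(p,f(620,372,270),180)[:2]
ang=lambda v:np.degrees(np.arctan2(v[1],v[0]))
print(np.linalg.norm(gl-gr),ang(gl-gr)-90,np.linalg.norm(dl-dr),ang(dl-dr)-90,ang(ol-orr)-90)
y=(gl-gr)/np.linalg.norm(gl-gr);x=np.array([y[1],-y[0]])
mid=(gl+gr)/2
for n,q in (('inL',dl),('outL',ol),('inR',dr),('outR',orr)): print(n,'guard x',-110+x@(q-mid),'y',y@(q-mid))
P=np.array([588.94,59.75]);print('pin',-110+x@(P-mid),y@(P-mid))
```

```text
198.14307220574344 -11.227265719436346 190.48855980550422 -8.967718771215658 -8.905512423144586
inL guard x -128.51494052394165 y 99.7044608053954
outL guard x -137.73752019361586 y 99.62211284909489
inR guard x -121.00467905053792 y -90.63599046384023
outR guard x -130.0018861343373 y -91.1718708620316
pin -125.01308202790719 -114.14170130392174
```

```bash
cat > ang.py <<'E'
from h import *
import sys
n=sys.argv[1]
p=optics.camera_params('wrist'); im,p=snap('wrist',n)
# door top-face outer/inner edges via blue mask, per column
h=cv2.cvtColor(im[:,:,::-1].copy(),cv2.COLOR_BGR2HSV)
m=cv2.inRange(h,(100,120,110),(120,255,255)); 
pts=[]
for u in range(145,425,8):
    v=np.where(m[70:125,u])[0]
    if len(v): pts.append(onz(p,(u,70+v.max()+.5),180)[:2])
pts=np.array(pts,np.float32);vx,vy,x0,y0=cv2.fitLine(pts,cv2.DIST_HUBER,0,.01,.01).ravel()
a=np.degrees(np.arctan2(vy,vx))%180-90; print('t',bot.observe()['time'],'yaw',a)
E
python3 ang.py w17; python3 ang.py w18
```

```text
t 24.075 yaw -8.936981
t 24.125 yaw -8.929146
```

>>> step_arm([
  {"offset": [0, 0, 0], "yaw": 0, "claw": 0},
  {"offset": [0, 0, 0], "yaw": 0, "claw": 0},
  {"offset": [0, 0, 0], "yaw": 0, "claw": 0},
  {"offset": [0, 0, 0], "yaw": 0, "claw": 0},
])

```text
time: 24.62
ee_pos: [519.6, 168.6, 250.6]
tool_rot: [-0.623, 0.783, -0.0, 0.0]
ft_force: [-0.1, 0.4, -0.7]
gripper_width: 0.3
```

```bash
python3 ang.py w19
```

```text
t 24.675 yaw -8.959114
```

>>> step_arm([
  {"offset": [0.8, -0.05, -1], "yaw": 0, "claw": 0},
  {"offset": [1.4, -0.1, -2.5], "yaw": 0, "claw": 0},
  {"offset": [1.6, -0.1, -3.8], "yaw": 0, "claw": 0},
  {"offset": [1.8, -0.1, -4.02], "yaw": 0, "claw": 0},
  {"offset": [2.1, -0.1, -4.02], "yaw": 0, "claw": 0},
  {"offset": [2.4, -0.1, -4.02], "yaw": 0, "claw": 0},
  {"offset": [2.5, -0.1, -4.02], "yaw": 0, "claw": 0},
  {"offset": [2.55, -0.1, -4.02], "yaw": 0, "claw": 0},
  {"offset": [2.6, -0.1, -4.02], "yaw": 0, "claw": 0},
  {"offset": [2.65, -0.1, -4.02], "yaw": 0, "claw": 0},
  {"offset": [2.7, -0.1, -4.02], "yaw": 0, "claw": 0},
  {"offset": [2.74, -0.1, -4.02], "yaw": 0, "claw": 0},
  {"offset": [2.78, -0.1, -4.02], "yaw": 0, "claw": 0},
  {"offset": [2.81, -0.1, -4.02], "yaw": 0, "claw": 0},
  {"offset": [2.84, -0.1, -4.02], "yaw": 0, "claw": 0},
  {"offset": [2.87, -0.1, -4.02], "yaw": 0, "claw": 0},
  {"offset": [2.88, -0.1, -4.02], "yaw": 0, "claw": 0},
  {"offset": [2.88, -0.1, -4.02], "yaw": 0, "claw": 0},
])

```text
time: 26.92
ee_pos: [591.5, 166.1, 150.0]
tool_rot: [-0.622, 0.783, 0.0, -0.0]
ft_force: [-0.2, -0.3, 0.6]
gripper_width: 0.1
```

```bash
python3 st.py
```

```text
26.925 [591.51 166.08 149.99] [-0.6225  0.7826  0.     -0.    ] [-0.17 -0.28  0.59] [-0.047  0.015 -0.01 ] 0.12063498845062444
err to align [-108.01  -82.41] mouth above seat -1.4
```

>>> step_arm([
  {"offset": [0.01, 0, 0], "yaw": 0, "claw": 0},
  {"offset": [0.02, 0, 0], "yaw": 0, "claw": 0},
  {"offset": [0.03, 0, 0], "yaw": 0, "claw": 0},
  {"offset": [0.04, 0, 0], "yaw": 0, "claw": 0},
  {"offset": [0.05, 0, 0], "yaw": 0, "claw": 0},
  {"offset": [0.06, 0, 0], "yaw": 0, "claw": 0},
  {"offset": [0.065, 0, 0], "yaw": 0, "claw": 0},
  {"offset": [0.065, 0, 0], "yaw": 0, "claw": 0},
])

```text
time: 27.92
ee_pos: [593.2, 166.1, 150.0]
tool_rot: [-0.623, 0.783, -0.0, 0.0]
ft_force: [0.1, 0.2, 0.0]
gripper_width: 0.1
```

```bash
python3 st.py; python3 w.py w20
```

```text
27.925 [593.17 166.09 150.03] [-0.6225  0.7826 -0.      0.    ] [0.06 0.16 0.01] [-0.009  0.048 -0.008] 0.07944460505034268
err to align [-109.67  -82.42] mouth above seat -1.4
```

View pics/w20.png

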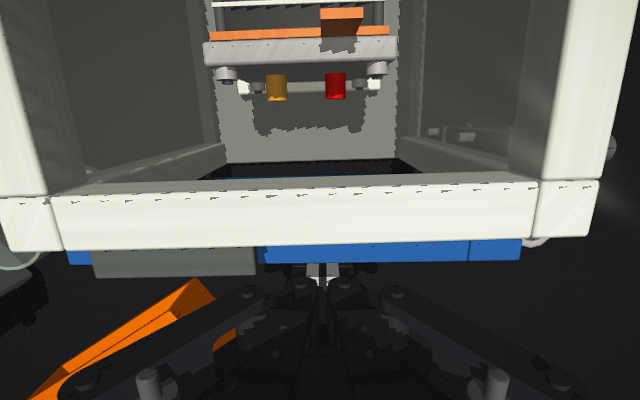

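Run:
```python
from h import *
import pickle
for n in ('w15','w20'):
    p=pickle.load(open(n+'.pkl','rb'));im=cv2.imread(f'pics/{n}.png');h=cv2.cvtColor(im,cv2.COLOR_BGR2HSV)
    m=cv2.inRange(h,(100,120,80),(120,255,255));pts=[]
    for u in list(range(72,90,4))+list(range(400,516,10)):
        v=np.where(m[235:285,u])[0]
        if len(v): pts.append((u,235+v.max()))
    W=np.array([onz(p,(u,v+.5),180)[:2] for u,v in pts],np.float32)
    vx,vy,x0,y0=cv2.fitLine(W,cv2.DIST_HUBER,0,.01,.01).ravel();print(n,pts[0],pts[-1],np.degrees(np.arctan2(vy,vx))%180-90)
    # guard bar top-front lower edge: white mask column bottoms
    w=cv2.inRange(h,(0,0,170),(179,60,255));g=[]
    for u in range(100,500,20):
        v=np.where(w[150:262,u])[0]
        g.append(onz(p,(u,150+v.max()+.5),200)[:2])
    vx,vy,x0,y0=cv2.fitLine(np.array(g,np.float32),cv2.DIST_HUBER,0,.01,.01).ravel();print('bar',np.degrees(np.arctan2(vy,vx))%180-90)
```

```text
w15 (72, np.int64(264)) (510, np.int64(260)) -12.273834
bar -11.254524
w20 (72, np.int64(264)) (510, np.int64(260)) -12.253883
bar -11.218384
```

>>> step_arm([
  {"offset": [-0.01, 0, 0], "yaw": 0, "claw": 0},
  {"offset": [-0.02, 0, 0], "yaw": 0, "claw": 0},
  {"offset": [-0.03, 0, 0], "yaw": 0, "claw": 0},
  {"offset": [-0.05, 0, 0], "yaw": 0, "claw": 0},
  {"offset": [-0.07, 0, 0], "yaw": 0, "claw": 0},
  {"offset": [-0.1, 0, 0], "yaw": 0, "claw": 0},
  {"offset": [-0.15, 0, 0], "yaw": 0, "claw": 0},
  {"offset": [-0.25, 0, 0], "yaw": 0, "claw": 0},
  {"offset": [-0.5, 0, 0], "yaw": 0, "claw": 0},
  {"offset": [-1, 0.1, 0], "yaw": 0, "claw": 0},
  {"offset": [-2, 0.1, 0.5], "yaw": 0, "claw": 0},
  {"offset": [-2.8, 0.1, 2], "yaw": 0, "claw": 0},
  {"offset": [-3, 0.1, 3.5], "yaw": 0, "claw": 0},
  {"offset": [-3, 0.1, 4], "yaw": 0, "claw": 0},
  {"offset": [-3, 0.1, 4], "yaw": 0, "claw": 0},
  {"offset": [-3, 0.1, 4], "yaw": 0, "claw": 0},
])

```text
time: 29.98
ee_pos: [517.2, 168.3, 248.1]
tool_rot: [-0.622, 0.783, 0.001, -0.001]
ft_force: [-0.2, 1.0, 0.2]
gripper_width: 0.1
```

```bash
python3 st.py; python3 ang.py w21; python3 ang.py w22
```

```text
29.975 [517.16 168.32 248.13] [-6.225e-01  7.826e-01  7.000e-04 -1.400e-03] [-0.17  1.02  0.17] [0.081 0.017 0.023] 0.09107328944915401
err to align [-33.66 -84.65] mouth above seat 96.7
t 30.025 yaw -10.448448
t 30.075 yaw -10.501053
```

View pics/w22.png

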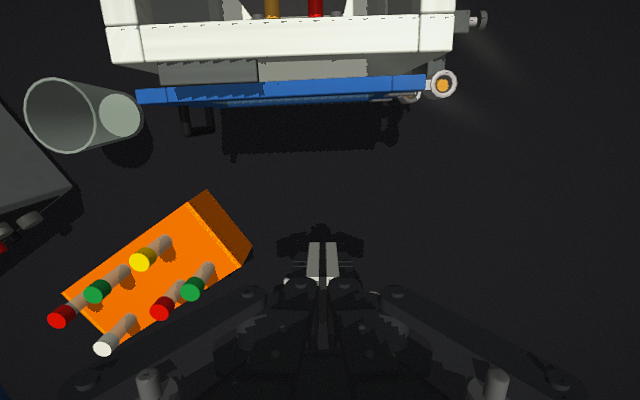

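```bash
cat > yw.py <<'E'
from h import *
import pickle,sys
for n in sys.argv[1:]:
    p=pickle.load(open(n+'.pkl','rb'));im=cv2.imread(f'pics/{n}.png');h=cv2.cvtColor(im,cv2.COLOR_BGR2HSV)
    m=cv2.inRange(h,(100,120,80),(120,255,255));pts=[]
    for u in list(range(72,90,4))+list(range(400,516,10)):
        v=np.where(m[225:285,u])[0]
        if len(v): pts.append((u,225+v.max()))
    W=np.array([onz(p,(u,v+.5),180)[:2] for u,v in pts],np.float32)
    vx,vy,x0,y0=cv2.fitLine(W,cv2.DIST_HUBER,0,.01,.01).ravel();print(n,'yaw',np.degrees(np.arctan2(vy,vx))%180-90)
E
python3 yw.py w13 w14 w15 w20; python3 ang.py w23
python3 - <<'E'
import cv2
a=cv2.imread('pics/w23.png');cv2.imwrite('pics/w23c.png',cv2.resize(a[40:125,90:290],None,fx=4,fy=4,interpolation=cv2.INTER_CUBIC))
E
```

```text
w13 yaw -9.198227
w14 yaw -11.532555
w15 yaw -12.273834
w20 yaw -12.253883
t 30.125 yaw -10.512627
```

View pics/w23c.png

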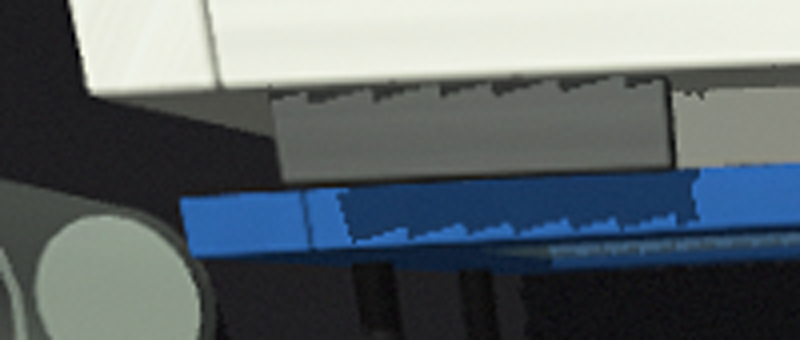

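>>> step_arm([
  {"offset": [0.8, -0.05, -1], "yaw": 0, "claw": 0},
  {"offset": [1.4, -0.1, -2.5], "yaw": 0, "claw": 0},
  {"offset": [1.6, -0.1, -3.8], "yaw": 0, "claw": 0},
  {"offset": [1.8, -0.1, -3.92], "yaw": 0, "claw": 0},
  {"offset": [2.1, -0.1, -3.92], "yaw": 0, "claw": 0},
  {"offset": [2.4, -0.1, -3.92], "yaw": 0, "claw": 0},
  {"offset": [2.6, -0.1, -3.92], "yaw": 0, "claw": 0},
  {"offset": [2.7, -0.1, -3.92], "yaw": 0, "claw": 0},
  {"offset": [2.8, -0.1, -3.92], "yaw": 0, "claw": 0},
  {"offset": [2.84, -0.1, -3.92], "yaw": 0, "claw": 0},
  {"offset": [2.86, -0.1, -3.92], "yaw": 0, "claw": 0},
  {"offset": [2.88, -0.1, -3.92], "yaw": 0, "claw": 0},
  {"offset": [2.88, -0.1, -3.92], "yaw": 0, "claw": 0},
])

```text
time: 31.75
ee_pos: [590.1, 166.1, 152.0]
tool_rot: [-0.623, 0.783, 0.0, -0.0]
ft_force: [0.9, 0.8, 0.4]
gripper_width: -0.3
```

```bash
python3 st.py; python3 w.py w24; python3 yw.py w24
```

```text
31.75 [590.08 166.08 152.  ] [-0.6225  0.7826  0.     -0.    ] [0.89 0.79 0.43] [ 0.047 -0.01  -0.019] -0.2814348584591163
err to align [-106.58  -82.41] mouth above seat 0.6
w24 yaw -11.135597
```

>>> step_arm([
  {"offset": [0.01, 0, 0], "yaw": 0, "claw": 0},
  {"offset": [0.02, 0, 0], "yaw": 0, "claw": 0},
  {"offset": [0.03, 0, 0], "yaw": 0, "claw": 0},
  {"offset": [0.04, 0, 0], "yaw": 0, "claw": 0},
  {"offset": [0.05, 0, 0], "yaw": 0, "claw": 0},
  {"offset": [0.06, 0, 0], "yaw": 0, "claw": 0},
  {"offset": [0.07, 0, 0], "yaw": 0, "claw": 0},
  {"offset": [0.08, 0, 0], "yaw": 0, "claw": 0},
  {"offset": [0.09, 0, 0], "yaw": 0, "claw": 0},
  {"offset": [0.09, 0, 0], "yaw": 0, "claw": 0},
  {"offset": [0.09, 0, 0], "yaw": 0, "claw": 0},
])

```text
time: 33.17
ee_pos: [592.4, 166.1, 152.0]
tool_rot: [-0.622, 0.783, 0.0, 0.0]
ft_force: [-0.6, -0.0, -0.0]
gripper_width: -0.1
```

```bash
python3 st.py; python3 w.py w25; python3 yw.py w25
```

```text
33.175 [592.39 166.09 152.  ] [-0.6225  0.7826  0.      0.    ] [-0.59 -0.02 -0.03] [-0.074  0.131 -0.023] -0.07674991882410714
err to align [-108.89  -82.42] mouth above seat 0.6
w25 yaw -11.87915
```

Yaw is −11.9° with essentially no contact force. I'll retreat very slowly and check the door at intervals.

>>> step_arm([
  {"offset": [-0.01, 0, 0], "yaw": 0, "claw": 0},
  {"offset": [-0.02, 0, 0], "yaw": 0, "claw": 0},
  {"offset": [-0.03, 0, 0], "yaw": 0, "claw": 0},
  {"offset": [-0.04, 0, 0], "yaw": 0, "claw": 0},
  {"offset": [-0.05, 0, 0], "yaw": 0, "claw": 0},
  {"offset": [-0.06, 0, 0], "yaw": 0, "claw": 0},
  {"offset": [-0.08, 0, 0], "yaw": 0, "claw": 0},
  {"offset": [-0.1, 0, 0], "yaw": 0, "claw": 0},
  {"offset": [-0.12, 0, 0], "yaw": 0, "claw": 0},
  {"offset": [-0.14, 0, 0], "yaw": 0, "claw": 0},
])

```text
time: 34.48
ee_pos: [588.9, 166.1, 152.0]
tool_rot: [-0.622, 0.783, 0.0, 0.0]
ft_force: [-1.0, 0.5, 0.1]
gripper_width: -0.2
```

```bash
python3 st.py; python3 w.py w26; python3 yw.py w26
```

```text
34.475 [588.86 166.1  152.02] [-0.6225  0.7826  0.      0.    ] [-1.04  0.47  0.1 ] [-0.002 -0.027 -0.009] -0.2329091369073838
err to align [-105.36  -82.43] mouth above seat 0.6
w26 yaw -11.201569
```

>>> step_arm([
  {"offset": [-0.04, 0, 0], "yaw": 0, "claw": 0},
  {"offset": [-0.1, 0, 0], "yaw": 0, "claw": 0},
  {"offset": [-0.2, 0, 0], "yaw": 0, "claw": 0},
  {"offset": [-0.4, 0, 0], "yaw": 0, "claw": 0},
  {"offset": [-0.9, 0.1, 0], "yaw": 0, "claw": 0},
  {"offset": [-1.8, 0.1, 0.5], "yaw": 0, "claw": 0},
  {"offset": [-2.6, 0.1, 2], "yaw": 0, "claw": 0},
  {"offset": [-2.85, 0.1, 3.5], "yaw": 0, "claw": 0},
  {"offset": [-2.85, 0.1, 3.9], "yaw": 0, "claw": 0},
  {"offset": [-2.85, 0.1, 3.9], "yaw": 0, "claw": 0},
  {"offset": [-2.85, 0.1, 3.9], "yaw": 0, "claw": 0},
])

```text
time: 35.9
ee_pos: [516.6, 168.3, 247.7]
tool_rot: [-0.622, 0.783, 0.001, -0.001]
ft_force: [-0.4, 0.5, -2.5]
gripper_width: 0.3
```

```bash
python3 st.py; python3 ang.py w27; python3 -c "
from h import *
im,p=snap('wrist','w28')
import pickle;pickle.dump(p,open('w28.pkl','wb'))
a=cv2.imread('pics/w28.png')
cv2.imwrite('pics/w28c.png',cv2.resize(a[0:125,90:290],None,fx=4,fy=4,interpolation=cv2.INTER_CUBIC))
cv2.imwrite('pics/w28e.png',cv2.resize(a[0:125,270:470],None,fx=4,fy=4,interpolation=cv2.INTER_CUBIC))
"
```

```text
35.9 [516.6  168.32 247.67] [-6.224e-01  7.827e-01  7.000e-04 -1.400e-03] [-0.35  0.47 -2.46] [-0.021  0.007 -0.057] 0.2568978618697923
err to align [-33.1  -84.65] mouth above seat 96.3
t 35.95 yaw -10.623802
```

View pics/w28c.png

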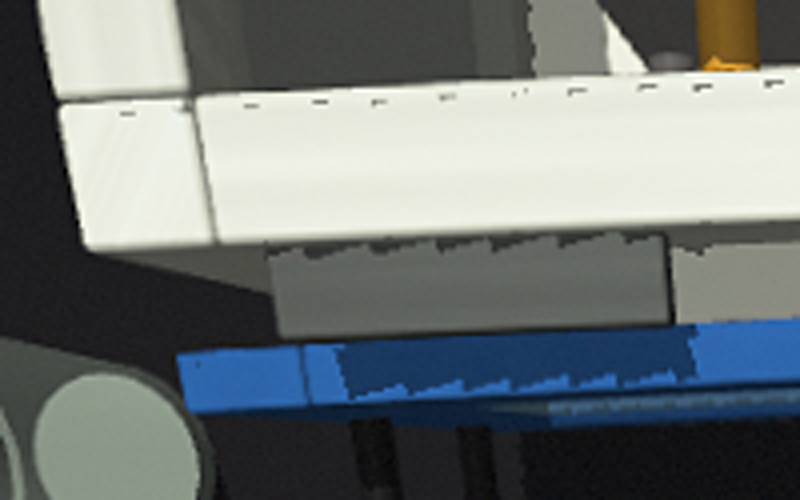

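View pics/w28e.png

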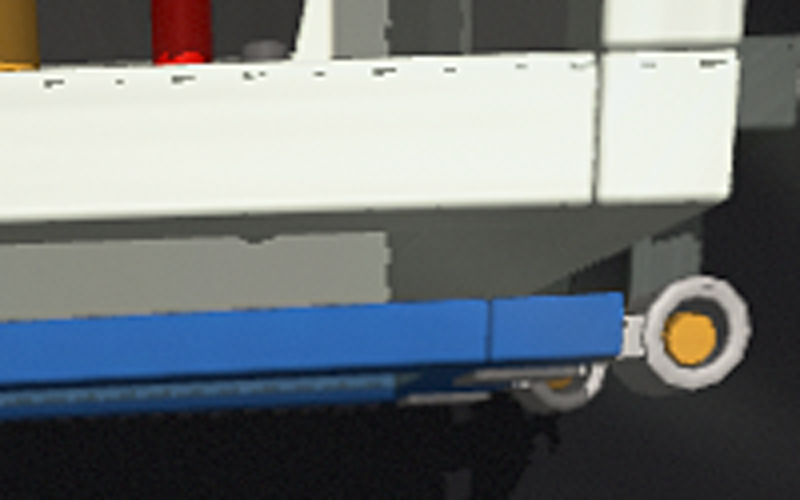

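Run:
```python
from h import *
import pickle
p=pickle.load(open('w28.pkl','rb'))
f=lambda x,y,ox:((x+.5)/4-.5+ox,(y+.5)/4-.5)
gl=onz(p,f(85,250,90),200)[:2];gr=onz(p,f(730,200,270),200)[:2]
dl=onz(p,f(178,355,90),180)[:2];dr=onz(p,f(622,292,270),180)[:2]
ol=onz(p,f(191,413,90),180)[:2];orr=onz(p,f(622,355,270),180)[:2]
ang=lambda v:np.degrees(np.arctan2(v[1],v[0]))-90
print(ang(gl-gr),ang(dl-dr),ang(ol-orr),np.linalg.norm(gl-gr),np.linalg.norm(dl-dr))
y=(gl-gr)/np.linalg.norm(gl-gr);x=np.array([y[1],-y[0]]);mid=(gl+gr)/2
for n,q in (('inL',dl),('outL',ol),('inR',dr),('outR',orr)): print(n,'guard x',-110+x@(q-mid),'y',y@(q-mid))
s=optics.camera_params('side');print(proj(s,[[dl[0],dl[1],105]]))
```

```text
-11.25980218873508 -10.267341385879547 -10.411214344154018 198.4027005033342 190.75098036004852
inL guard x -123.16096765377546 y 99.97425268571996
outL guard x -132.3261510222024 y 99.58723634085554
inR guard x -119.85699996351084 y -90.7481117758746
outR guard x -129.49830986224976 y -91.33173281430324
[[291.26530656 174.00691675]]
```

>>> step_arm([
  {"offset": [0.6, 1, 0], "yaw": 0, "claw": 0},
  {"offset": [1.4, 2, 0], "yaw": 0, "claw": 0},
  {"offset": [2.1, 3, 0], "yaw": 0, "claw": 0},
  {"offset": [2.54, 3.67, 0], "yaw": 0, "claw": 0},
  {"offset": [2.54, 3.67, -0.8], "yaw": 0, "claw": 0},
  {"offset": [2.54, 3.67, -2], "yaw": 0, "claw": 0},
  {"offset": [2.54, 3.67, -3.2], "yaw": 0, "claw": 0},
  {"offset": [2.54, 3.67, -3.8], "yaw": 0, "claw": 0},
  {"offset": [2.6, 3.67, -3.8], "yaw": 0, "claw": 0},
  {"offset": [2.8, 3.66, -3.8], "yaw": 0, "claw": 0},
  {"offset": [3.0, 3.66, -3.8], "yaw": 0, "claw": 0},
  {"offset": [3.2, 3.65, -3.8], "yaw": 0, "claw": 0},
  {"offset": [3.3, 3.65, -3.8], "yaw": 0, "claw": 0},
  {"offset": [3.3, 3.65, -3.8], "yaw": 0, "claw": 0},
])

```text
time: 37.75
ee_pos: [600.4, 259.8, 154.6]
tool_rot: [-0.622, 0.783, -0.0, 0.0]
ft_force: [-0.4, -0.7, 0.3]
gripper_width: 0.1
```

```bash
python3 st.py; python3 w.py w29
```

```text
37.75 [600.37 259.84 154.64] [-6.224e-01  7.827e-01 -0.000e+00  1.000e-04] [-0.42 -0.69  0.34] [-0.011 -0.096 -0.011] 0.14971496318992572
err to align [-116.87 -176.17] mouth above seat 3.2
```

View pics/w29.png

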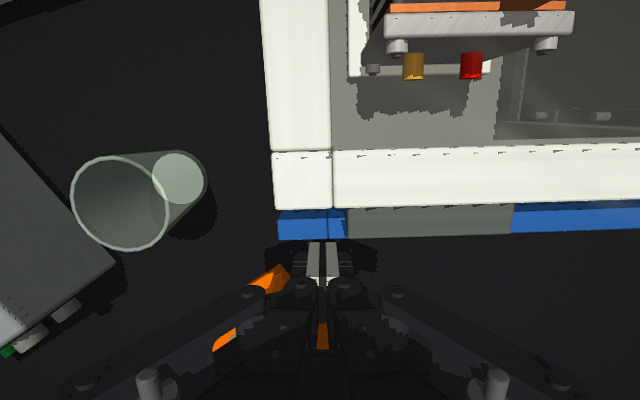

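>>> step_arm([
  {"offset": [0.05, 0, 0], "yaw": 0, "claw": 0},
  {"offset": [0.1, 0, 0], "yaw": 0, "claw": 0},
  {"offset": [0.15, 0, 0], "yaw": 0, "claw": 0},
  {"offset": [0.2, 0, 0], "yaw": 0, "claw": 0},
  {"offset": [0.23, 0, 0], "yaw": 0, "claw": 0},
  {"offset": [0.26, 0, 0], "yaw": 0, "claw": 0},
  {"offset": [0.28, 0, 0], "yaw": 0, "claw": 0},
  {"offset": [0.3, 0, 0], "yaw": 0, "claw": 0},
  {"offset": [0.32, 0, 0], "yaw": 0, "claw": 0},
  {"offset": [0.34, 0, 0], "yaw": 0, "claw": 0},
  {"offset": [0.36, 0, 0], "yaw": 0, "claw": 0},
  {"offset": [0.38, 0, 0], "yaw": 0, "claw": 0},
  {"offset": [0.4, 0, 0], "yaw": 0, "claw": 0},
  {"offset": [0.41, 0, 0], "yaw": 0, "claw": 0},
  {"offset": [0.41, 0, 0], "yaw": 0, "claw": 0},
])

```text
time: 39.67
ee_pos: [610.4, 259.8, 154.5]
tool_rot: [-0.622, 0.783, 0.0, 0.0]
ft_force: [-0.6, 0.5, -0.3]
gripper_width: 0.0
```

```bash
python3 st.py; python3 w.py w30
python3 - <<'E'
import cv2
a=cv2.imread('pics/w30.png');cv2.imwrite('pics/w30c.png',cv2.resize(a[130:280,250:400],None,fx=4,fy=4,interpolation=cv2.INTER_CUBIC))
E
```

```text
39.675 [610.4  259.83 154.54] [-0.6225  0.7826  0.      0.    ] [-0.59  0.48 -0.26] [0.012 0.039 0.03 ] 0.013363318607206947
err to align [-126.9  -176.16] mouth above seat 3.1
```

View pics/w30c.png

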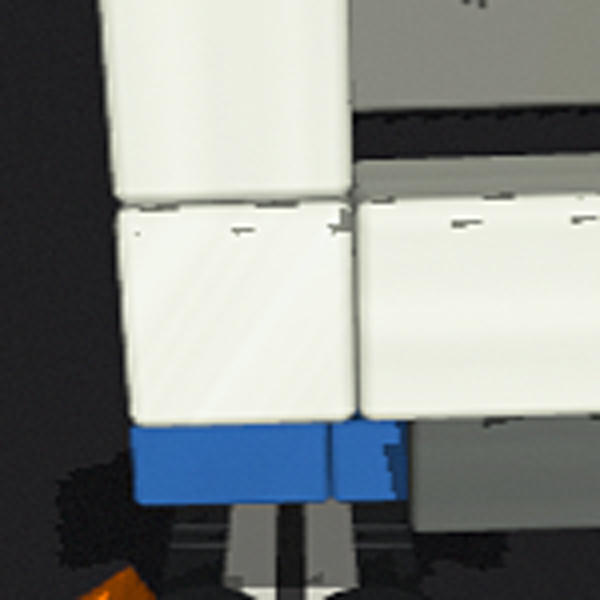

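```bash
cat > fe.py <<'E'
from h import *
import pickle,sys
n=sys.argv[1];p=pickle.load(open(n+'.pkl','rb'));im=cv2.imread(f'pics/{n}.png');h=cv2.cvtColor(im,cv2.COLOR_BGR2HSV)
m=cv2.inRange(h,(100,120,80),(120,255,255));w=cv2.inRange(h,(0,0,170),(179,60,255))
th=np.radians(-11.25);x=np.array([np.cos(th),np.sin(th)])
for u in (288,295,302,310,325):
    b=np.where(m[195:290,u])[0]+195;g=np.where(w[150:240,u])[0]+150
    B=onz(p,(u,b.max()+.5),180)[:2];G=onz(p,(u,g.max()+.5),200)[:2]
    print(u,b.min(),b.max(),g.max(),'free-edge centre guard x',-110+x@(B-G)+5)
E
python3 fe.py w30; python3 fe.py w29
```

```text
288 237 255 235 free-edge centre guard x -122.5092525042821
295 237 255 235 free-edge centre guard x -122.5244305552487
302 237 255 235 free-edge centre guard x -122.53995241521173
310 236 255 235 free-edge centre guard x -122.55811394616069
325 236 255 234 free-edge centre guard x -122.9656689215759
288 210 239 209 free-edge centre guard x -124.5717621369451
295 213 239 208 free-edge centre guard x -124.94050493696417
302 212 239 208 free-edge centre guard x -124.9562133526689
310 210 238 208 free-edge centre guard x -124.5210266517692
325 210 238 208 free-edge centre guard x -124.5568836669616
```

>>> step_arm([
  {"offset": [-0.01, 0, 0], "yaw": 0, "claw": 0},
  {"offset": [-0.02, 0, 0], "yaw": 0, "claw": 0},
  {"offset": [-0.03, 0, 0], "yaw": 0, "claw": 0},
  {"offset": [-0.05, 0, 0], "yaw": 0, "claw": 0},
  {"offset": [-0.07, 0, 0], "yaw": 0, "claw": 0},
  {"offset": [-0.1, 0, 0], "yaw": 0, "claw": 0},
  {"offset": [-0.15, 0, 0], "yaw": 0, "claw": 0},
  {"offset": [-0.25, 0, 0], "yaw": 0, "claw": 0},
  {"offset": [-0.4, 0, 0], "yaw": 0, "claw": 0},
  {"offset": [-0.4, 0, 0], "yaw": 0, "claw": 0},
])

```text
time: 40.98
ee_pos: [600.0, 259.9, 154.5]
tool_rot: [-0.623, 0.783, 0.0, -0.0]
ft_force: [0.2, 0.4, -0.9]
gripper_width: -0.1
```

```bash
python3 st.py; python3 w.py w31; python3 fe.py w31
```

```text
40.975 [599.96 259.88 154.5 ] [-6.226e-01  7.826e-01  1.000e-04 -1.000e-04] [ 0.19  0.36 -0.85] [ 0.035 -0.02   0.016] -0.10765677615836827
err to align [-116.46 -176.21] mouth above seat 3.1
288 209 239 208 free-edge centre guard x -124.9148539695926
295 213 238 207 free-edge centre guard x -124.82932692555994
302 211 238 207 free-edge centre guard x -124.84501830313033
310 209 238 207 free-edge centre guard x -124.86343873056182
325 210 237 207 free-edge centre guard x -124.4472601858734
```

>>> step_arm([
  {"offset": [-0.5, 0, 0.2], "yaw": 0, "claw": 0},
  {"offset": [-0.7, 0, 1.2], "yaw": 0, "claw": 0},
  {"offset": [-0.8, 0, 2.6], "yaw": 0, "claw": 0},
  {"offset": [-0.8, -0.8, 3.8], "yaw": 0, "claw": 0},
  {"offset": [-1.5, -2, 4.4], "yaw": 0, "claw": 0},
  {"offset": [-2, -3, 4.6], "yaw": 0, "claw": 0},
  {"offset": [-2, -3.2, 4.6], "yaw": 0, "claw": 0},
  {"offset": [-2, -3.2, 4.6], "yaw": 0, "claw": 0},
  {"offset": [-2, -3.2, 4.6], "yaw": 0, "claw": 0},
  {"offset": [-2, -3.2, 4.6], "yaw": 0, "claw": 0},
])

```text
time: 42.28
ee_pos: [550.4, 180.5, 269.0]
tool_rot: [-0.623, 0.782, 0.0, -0.0]
ft_force: [0.4, 0.3, -0.8]
gripper_width: 0.3
```

```bash
python3 st.py; python3 -c "
from h import *
import pickle
im,p=snap('wrist','w32');pickle.dump(p,open('w32.pkl','wb'))
a=cv2.imread('pics/w32.png')
cv2.imwrite('pics/w32c.png',cv2.resize(a[100:300,100:300],None,fx=3,fy=3,interpolation=cv2.INTER_CUBIC))
snap('scene','s32')
snap('side','d32');a=cv2.imread('pics/d32.png');cv2.imwrite('pics/d32c.png',cv2.resize(a[120:260,250:390],None,fx=4.2,fy=4.2,interpolation=cv2.INTER_CUBIC))"
```

```text
42.275 [550.41 180.51 269.  ] [-6.228e-01  7.824e-01  2.000e-04 -3.000e-04] [ 0.37  0.34 -0.78] [ 0.052  0.022 -0.039] 0.3003725896070128
err to align [-66.91 -96.84] mouth above seat 117.6
```

View pics/w32.png

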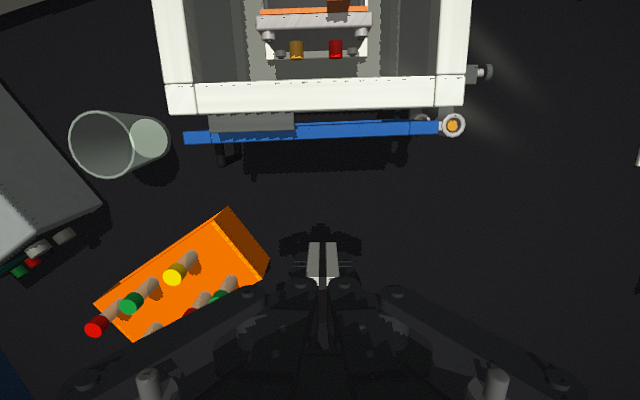

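View pics/d32c.png

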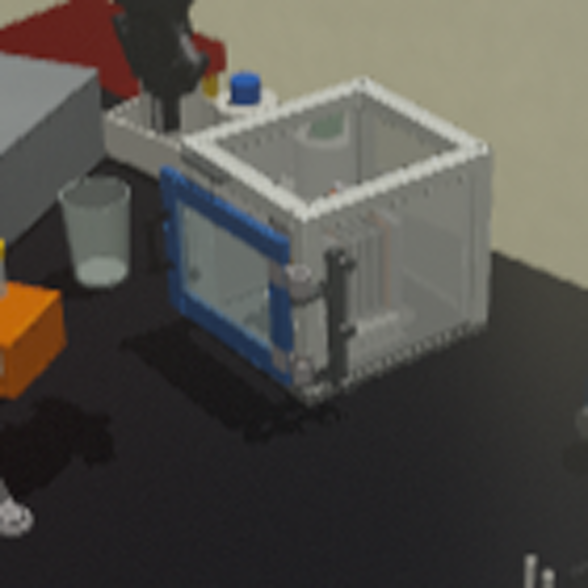

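View pics/s32.png

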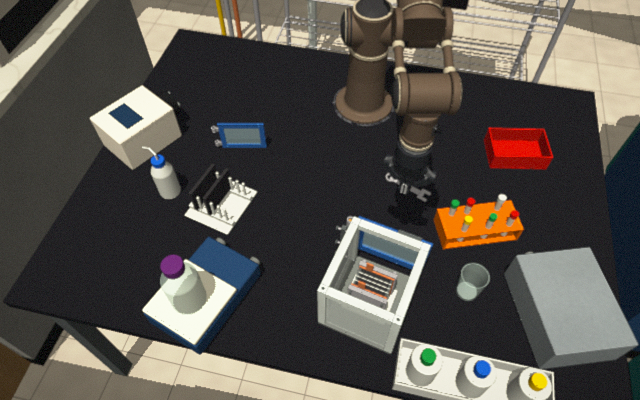

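Run:
```python
from h import *
import pickle
p=pickle.load(open('w32.pkl','rb'));im=cv2.imread('pics/w32.png');h=cv2.cvtColor(im,cv2.COLOR_BGR2HSV)
m=cv2.inRange(h,(100,120,110),(120,255,255));w=cv2.inRange(h,(0,0,170),(179,60,255))
D=[];I=[];G=[]
for u in list(range(188,206,2))+list(range(300,434,4)):
    b=np.where(m[110:150,u])[0]+110; D.append(onz(p,(u,b.max()+.5),180)[:2]); I.append(onz(p,(u,b.min()-.5),180)[:2])
for u in range(200,430,5):
    g=np.where(w[70:125,u])[0]+70; G.append(onz(p,(u,g.max()+.5),200)[:2])
fit=lambda A:cv2.fitLine(np.array(A,np.float32),cv2.DIST_HUBER,0,.01,.01).ravel()
d,i,g=fit(D),fit(I),fit(G)
for n,l in (('outer',d),('inner',i),('bar',g)): print(n,np.degrees(np.arctan2(l[1],l[0]))%180-90)
yv=g[:2]*np.sign(g[1]);x=np.array([yv[1],-yv[0]])
for q,n in ((0,'left'),(-1,'right')): 
    print(n,'outer guard x',-110+x@(D[q]-g[2:]),'inner',-110+x@(I[q]-g[2:]))
P=np.array([588.94,59.75]);print('pin x',-110+x@(P-g[2:]))
```

```text
outer -10.534622
inner -9.76046
bar -11.1903
left outer guard x -131.41692339385483 inner -121.80814154463155
right outer guard x -129.73057055213803 inner -120.24419155991121
pin x -125.45443980953985
```

```bash
python3 -c "
from plant import bot
print(bot.close_job()); print(bot.observe()['time'])"
```

```text
the job is handed in; nothing more can be done
None
the job is handed in; nothing more can be done
```

The door is off the rack, hung on both hinge pins, swung shut and released, and I handed the job in at about 42 s of the 72 s allowed. No verdict came back.

- **Hanging:** I found both pins by wrist camera, and the upper and lower readings agreed to about 0.1 mm. I lowered the door about 90° open, in steps of a few millimetres, watching the wrist force. There was no contact force until the tubes sat on their arms, and then only about 6 N. Views through both tubes showed the pins inside.
- **Shutting:** The door did not stay fully shut after the first push. That push reached about 5.5 N against the stops, and the door then sprang back to about 2.3° open, with its free edge at about −133 mm, outside the −130 to −115 mm window. Three gentler pushes followed, the last near the free edge.
- **Final position:** The door still springs back 2–7 mm after each push. My last two readings of the free edge disagree: −124.8 mm from one view and −126.6 mm from another. Both are inside the window, but I only measured at the top edge, to within about 2 mm.
- **Other things on the bench:** None looked moved in the last pictures. The gripper was clear of everything at hand-in.

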